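# Strip down the shaft set-up on the microscope's cross stage

### The arm

A 6-joint arm with a two-finger parallel gripper is mounted at the origin on the work surface. World frame = base frame: x ahead of the robot, y to its left, z up, the work surface at z = 0. Lengths are in m, angles in degrees, forces in N, time in s.
With the tool pointing down it reaches from about 0.325 to 0.875 m from the base axis. Payload 4.4 kg.
Tool frame: the origin (TCP) lies on the centre line of the jaws, within the pads' length; the fingertips stand ahead of it and the grasp point (between the pads) lies 11 mm behind it (r.tips_ahead is the z of the fingertips in the tool frame, in m); z points along the fingers, y is the direction in which the jaws open and shut (so a half turn about z gives the same grasp; the last joint's range is limited). The gripper opens to 85 mm and grips with 20 to 120 N. Pads are 22 mm wide; open, the fingers measure 114 mm over their backs; the gripper's body (76 mm by 85 mm) begins 54 mm behind the grasp point. The pads swing forward as they close: fully open they stand 13 mm farther back than shut.
Start: joints at [-74.57, 11.837, 88.321, -0, 79.842, -8.623], TCP at [0.234, -0.525, 0.239] pointing down, gripper open.
Joint ranges: [-156.59, 156.59], [-49.26, 127.26], [12.9, 141.05], [-63.56, 243.56], [4.71, 150.69], [-161.64, 161.64]. Speed limits (degrees/s): [159.86, 159.86, 180, 180, 180, 180].

### API

Orientations are given as a 3x3 rotation matrix whose columns are the frame's x, y, z axes.
In Python, from plant import r gives the robot as it stands.
- The arm moves only by the tool send_rows, never from a script. Its argument "commands" is a list of rows, each a list of 7 numbers: the shift along the tool's x, y, z in cm, then the turn, a rotation vector about the tool's x, y, z in degrees, then the closure, from 0 (fully open) to 1 (shut). In form: [[tx, ty, tz, ax, ay, az, fingers], ...]. A call has 1 to 8 rows; each row shifts and turns the pose as measured when the row begins, along the tool's axes as they then stand; what a row does not reach is not made up. A row lasts 1/8 s, in which the tool goes at most 62.5 mm and 10.7 degrees, less where a joint would pass 70% of its speed; a pose out of reach is approached as far as the arm can. A call with a gripper value outside its range is refused whole. The fingers move at their own pace and stop on an object; the grip force is fixed at half the most. Time passes only in rows, so rows that do not move let the fingers close. It gives the time, the measured TCP pose, the force and the opening at its end, in the units of the state.
- r.get_obs(): the state, without advancing time (a new reading comes with each control period).
- r.read_camera(name): name is "side" or "top"; returns the picture (480x640x3 uint8, red, green, blue); there is no depth.
- r.camera_params(name): a dict with "fx", "fy", "cx", "cy" (pixels), "origin" and "rotation" of the camera in the world. Camera axes: x right, y up, looking along -z (the intrinsics and any distortion apply to the point x, -y, -z); pixel columns grow to the right and rows downward; lengths in m; the calibration is good to about 2 mm. A picture is of the moment at which its call begins. camera_params takes no time and is no camera call.
- r.finish_job(): hands the job in, once; it reports no verdict.
Trained networks look in the newest picture that a camera, given by its name, has taken for a name from the list of things; names that differ only in an ending like _2 or _b are one class to them, and where a whole thing is asked for, a point or a joint stands for the part that bears it (a point fixed in the world has none). Each returns a list of dicts, best first, with "p" (0 to 1); they miss things now and then, are a little off and sometimes report something else, mostly with a low value. They report only what shows in the picture. A call takes as long as a camera call.
- r.search_frame(thing, camera): "location" ([x, y, z] in m, in the coordinates of the camera as it stood for that picture, good to about 4 mm: the middle of the surface that is visible of it).
The state is a dict: "clock": time; "joint_pos": joint angles; "qvel": joint speeds; "joint_torque": joint torques, N m; "position": TCP position; "ee_rot": TCP orientation; "ft_force": force on the tool from outside, world axes, zero at the start; "moment": the same for the moment, N m; "width": finger opening in m.
Only numpy, scipy, OpenCV 4.12 (cv2) and the standard library are available. Lean on these libraries where they do the work, as an engineer would, in place of code of your own. Each camera call takes 0.05 s, during which the arm holds its last target.

### The job

The shaft has been measured, so take the set-up on the black cross stage apart from the top and put every piece back: the shaft into the empty pair of notches of the grey cradle beside its sister shaft, the V-block into the empty pocket of the wooden case that holds its twin, the drilled riser block into the empty pocket next to its own twin, and the flat spacer plate squarely on top of the pile of similar plates. Lay every piece right way up (as it stood in the set-up) and lengthwise the same way as its mates, in the middle of its place; set it down gently without dropping it and let go. Do not shove or knock over the bottle or the loupe standing beside them.

Things in the scene. Friction and masses are not known exactly. Their poses are not given: they have to be found in the camera images.
- shaft: Bright steel stepped shaft, top piece of the stack on the black stage, lying along its x: middle 32 mm diameter x 56 mm long, a 20 mm diameter journal 32 mm long at each end, 120 mm overall, about 0.51 kg. Origin on the axis at mid length; it may be turned about its x, and its ends are alike. It rests in the V-block's groove, its axis 9.6 mm above the V-block's top face.
- vblock: Dark steel V-block under the shaft, 50 mm long (x, along the V) x 44 mm wide (y) x 36 mm high, about 0.45 kg. 90 degree V in the top, 26 mm wide, 13 mm deep; a clamp slot 5 mm deep along each side, 12 to 20 mm above the underside. Origin at the centre of the underside, z up.
- riser: Bright steel riser block with many drilled holes, under the V-block, 75 mm (x) x 50 mm (y) x 25 mm high, about 0.62 kg. Origin at the centre of the underside, z up. The four stacked pieces lie lengthwise within 4 degrees of one another from piece to piece.
- plate: Plain ground aluminium spacer plate with four small holes in its corners, the lowest piece, under the riser block, 100 mm (x) x 64 mm (y) x 16 mm high, about 0.28 kg. Origin at the centre of the underside, z up. It lies on the fixed black cross stage, whose top is 130 x 120 mm and 36 mm above the bench.
- shaft_place (a point): Empty pair of V notches of the fixed grey cradle (base 104 x 124 mm). The point is where the shaft's mid point rests, 44 mm above the bench, x along the shaft. The journals lie in 90 degree notches, 32 mm wide, 16 mm deep, in 8 mm thick uprights at x = -42 and 42 mm, whose tops are 2 mm above the resting axis; the base is 38 mm below it. A sister shaft lies parallel at y = +76 mm.
- vblock_place (a point): Empty pocket of the fixed wooden case that holds the V-block's twin (at y = +80 mm, V along x). The point is the centre of the pocket's floor, 4 mm above the bench. Pocket 66 mm (x) x 60 mm (y), its lip 5 mm above the floor: hold the block at least 8 mm above its underside to keep the fingers clear of the lip.
- riser_place (a point): Empty pocket of the fixed wooden case that holds the riser block's twin (at y = +84 mm, 75 mm side along x). The point is the centre of the pocket's floor, 4 mm above the bench. Pocket 91 mm (x) x 66 mm (y), its lip 5 mm above the floor: hold the block at least 8 mm above its underside.
- plate_place (a point): Top of the fixed pile of two similar plates on a wooden base. The point is the centre of the pile's top face, 37 mm above the bench; x along the plates' 100 mm side, y along their 64 mm side. Nothing stands beside it.
- bottle: Bystander: white plastic bottle with a blue cap, 54 mm in diameter, 120 mm high, standing loose at the left (+y) far side of the work. Origin at the centre of its underside.
- loupe: Bystander: black magnifying loupe, 42 mm in diameter, 42 mm high, standing loose at the right (-y) far side of the work. Origin at the centre of its underside.

How it is judged:
By the outcome, as a careful person would: the job done as asked, in the order asked, and still so for the second after the job is handed in, with the robot touching nothing.
It also fails if it takes over 144 s, if anything falls off the work surface, if the arm or the gripper's body presses on something with over 40 N, if the wrist force passes 120 N, or if a joint passes its speed limit or range.

## Working session

There is one attempt and no reset: what is moved stays moved. The work goes in short steps, Python scripts to look and compute and a tool call to move; the robot and the scene stay as the last step left them, time stands still between calls to the robot, and variables do not carry over. Pictures are saved under pics/ and viewed, and the job is handed in when it is done.

Besides the shell and the picture viewer there is one more tool, called after "Emit:" in YAML: its name, and indented under it one key for each argument. send_rows: Moves the arm, as the interface text tells. Its arguments: {"type":"object","properties":{"commands":{"type":"array","items":{"type":"array","items":{"type":"number"}}}},"required":["commands"]}

```bash
ls; mkdir -p pics
python3 - <<'E'
from plant import r
import cv2, json
o=r.get_obs(); print(o); print(r.tips_ahead)
for c in ("side","top"):
    im=r.read_camera(c); cv2.imwrite(f"pics/{c}0.png",im[:,:,::-1]); print(c,r.camera_params(c))
E
```

```text
pics
{'clock': 0.0, 'joint_pos': array([-7.45686049e+01,  1.18854660e+01,  8.84065230e+01,  4.40742086e-04,
        7.98429502e+01, -8.62323627e+00]), 'qvel': array([ 0.09168501,  0.01767204,  0.09514169, -0.04236586,  0.01802984,
       -0.00588689]), 'joint_torque': array([-5.05231601e-04, -3.83037686e+01, -2.91601378e+01, -4.57260458e-04,
        1.05166089e-02,  1.67296696e-05]), 'position': array([ 0.23415977, -0.52432966,  0.23809944]), 'ee_rot': array([[ 9.13157888e-01,  4.07605553e-01, -6.19364641e-04],
       [ 4.07605864e-01, -9.13155133e-01,  2.27224274e-03],
       [ 3.60602759e-04, -2.32737304e-03, -9.99997227e-01]]), 'ft_force': array([-0.52318719, -0.9663413 ,  0.95342361]), 'moment': array([0.01188376, 0.02581058, 0.00375102]), 'width': 0.08581204496155236}
0.008
side {'fx': 562.5689198035815, 'fy': 562.5689198035815, 'cx': 313.5628971611333, 'cy': 238.5330818849082, 'origin': array([0.17609434, 0.57428425, 0.90446556]), 'rotation': array([[-0.85452944,  0.38555106, -0.34803709],
       [-0.51936476, -0.64239438,  0.56355097],
       [-0.0062994 ,  0.6623291 ,  0.74918655]])}
top {'fx': 434.2981640389345, 'fy': 434.2981640389345, 'cx': 319.1243516242752, 'cy': 238.9461350595688, 'origin': array([ 0.47432417, -0.03798434,  0.89428534]), 'rotation': array([[-0.00158416,  0.99482372, -0.10160344],
       [-0.99951007, -0.00475121, -0.03093627],
       [-0.03125887,  0.10150466,  0.99434385]])}
```

View pics/side0.png

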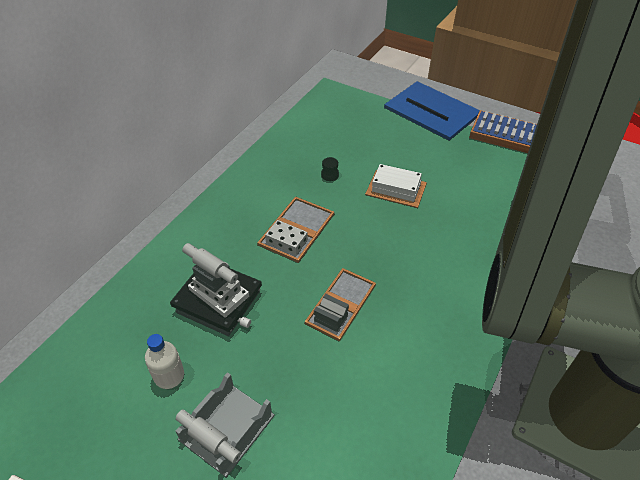

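View pics/top0.png

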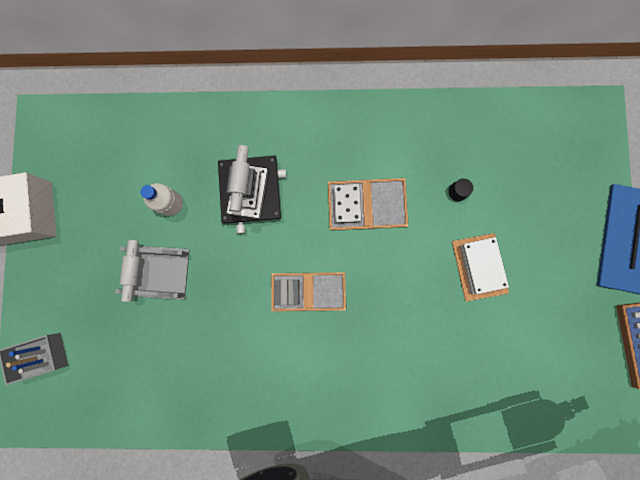

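```bash
cat > h.py <<'E'
import numpy as np, cv2
from plant import r
def cam(c):
    p=r.camera_params(c); return p
def proj(c,P):
    p=cam(c); P=np.atleast_2d(P); q=(P-p['origin'])@p['rotation']
    return np.c_[p['cx']+p['fx']*q[:,0]/-q[:,2], p['cy']-p['fy']*q[:,1]/-q[:,2]]
def unproj(c,uv,z):
    p=cam(c); uv=np.atleast_2d(np.array(uv,float))
    d=np.c_[(uv[:,0]-p['cx'])/p['fx'],-(uv[:,1]-p['cy'])/p['fy'],-np.ones(len(uv))]@p['rotation'].T
    t=(z-p['origin'][2])/d[:,2]
    return p['origin']+d*t[:,None]
def toworld(c,l):
    p=cam(c); return p['origin']+p['rotation']@np.array(l)
E
python3 - <<'E'
from h import *
np.set_printoptions(precision=4,suppress=True)
for c in ("top","side"):
    r.read_camera(c)
    for t in ["shaft","vblock","riser","plate","shaft_place","vblock_place","riser_place","plate_place","bottle","loupe"]:
        for d in r.search_frame(t,c)[:4]:
            w=toworld(c,d['location']); print(c,t,round(d['p'],2),w,proj(c,w)[0].round(0))
print(r.get_obs()['clock'])
E
```

```text
top shaft 0.68 [0.6603 0.1275 0.1347] [240. 179.]
top shaft 0.63 [ 0.6359 -0.1087  0.0079] [367. 204.]
top shaft 0.24 [0.4993 0.3269 0.0072] [156. 271.]
top vblock 0.68 [0.6621 0.116  0.1159] [248. 181.]
top riser 0.83 [0.6354 0.1136 0.0756] [253. 199.]
top riser 0.24 [0.6406 0.2912 0.0876] [160. 196.]
top plate 0.68 [0.6263 0.1075 0.0548] [258. 206.]
top shaft_place 0.9 [0.4987 0.3291 0.0088] [154. 272.]
top vblock_place 0.63 [0.4563 0.0101 0.0095] [309. 292.]
top riser_place 0.65 [ 0.6312 -0.1117  0.0084] [368. 207.]
top bottle 0.77 [0.6393 0.2931 0.0876] [159. 197.]
top bottle 0.42 [ 0.5055 -0.3266  0.0335] [480. 267.]
top loupe 0.93 [ 0.656  -0.2961  0.0441] [463. 190.]
side shaft 0.85 [0.6617 0.1335 0.1318] [211. 262.]
side shaft 0.59 [0.6266 0.1526 0.051 ] [226. 304.]
side riser 0.73 [0.6341 0.1499 0.073 ] [222. 294.]
side riser 0.61 [0.6329 0.3115 0.0737] [163. 363.]
side plate 0.83 [0.6279 0.1584 0.0539] [224. 305.]
side shaft_place 0.73 [0.5028 0.3325 0.0163] [223. 427.]
side shaft_place 0.71 [0.6597 0.1356 0.133 ] [211. 263.]
side vblock_place 0.82 [0.4616 0.0313 0.0085] [336. 309.]
side riser_place 0.78 [ 0.6348 -0.0862  0.0088] [293. 235.]
side plate_place 0.9 [ 0.5048 -0.3151  0.0351] [396. 184.]
side bottle 0.91 [0.6298 0.3098 0.0739] [165. 363.]
side loupe 0.53 [ 0.6637 -0.2858  0.035 ] [329. 168.]
1.2
```

Run:
```python
import cv2
t=cv2.imread("pics/top0.png"); s=cv2.imread("pics/side0.png")
def crop(im,x,y,w,h,k,n):
    c=cv2.resize(im[y:y+h,x:x+w],None,fx=k,fy=k,interpolation=cv2.INTER_CUBIC)
    for i in range(0,w,10):
        cv2.putText(c,str(x+i),(i*k,8),0,0.3,(0,0,255),1); cv2.line(c,(i*k,10),(i*k,14),(0,0,255),1)
    for i in range(0,h,10):
        cv2.putText(c,str(y+i),(0,i*k+4),0,0.3,(0,0,255),1)
    cv2.imwrite(n,c)
crop(t,210,140,80,100,6,"pics/t_stack.png")
crop(t,110,230,90,80,8,"pics/t_cradle.png")
crop(t,265,170,150,150,5,"pics/t_cases.png") 
crop(s,160,230,110,110,5,"pics/s_stack.png")
```

```text
(no output)
```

View pics/t_stack.png

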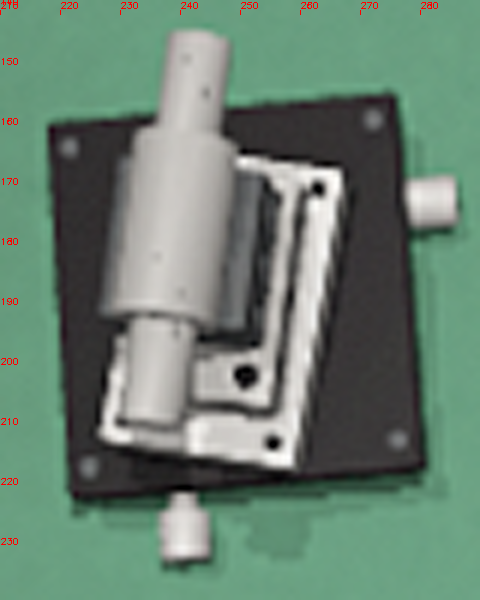

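View pics/s_stack.png

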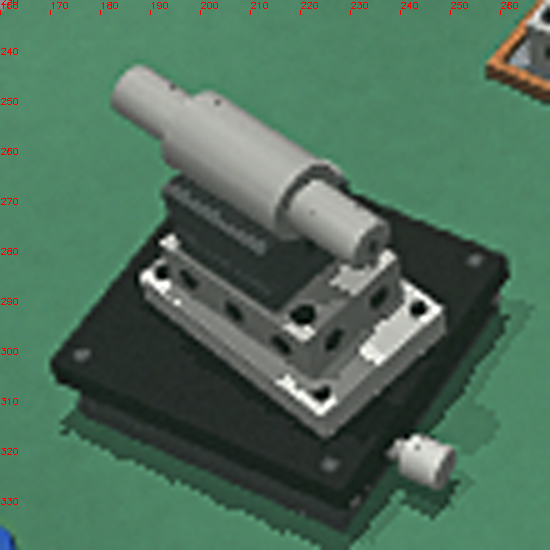

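View pics/t_cradle.png

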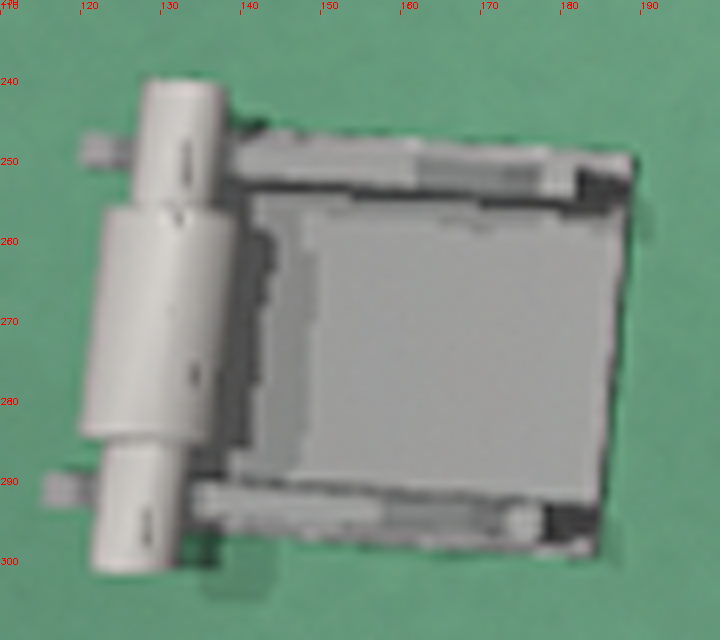

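View pics/t_cases.png

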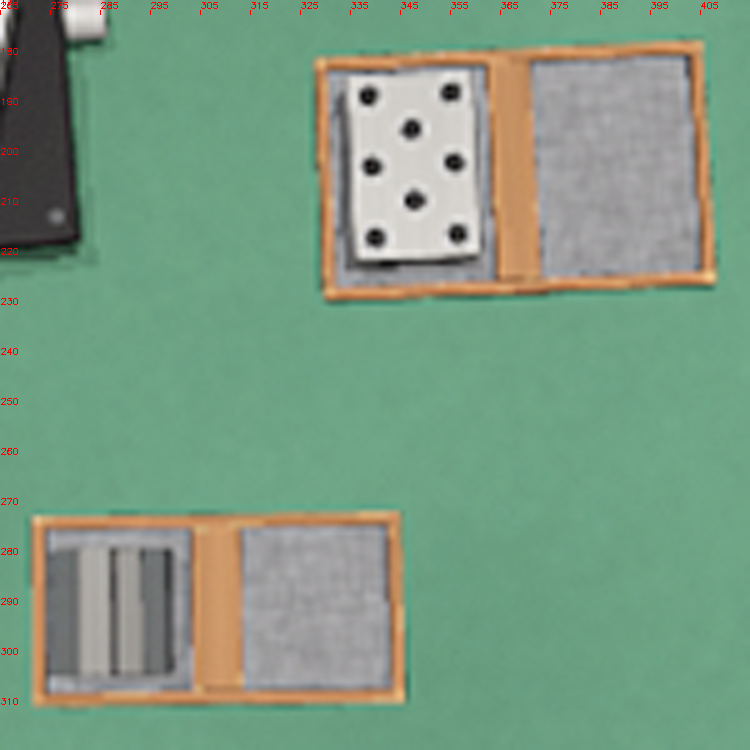

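```bash
cat > crop.py <<'E'
import cv2
def crop(im,x,y,w,h,k,n):
    c=cv2.resize(im[y:y+h,x:x+w],None,fx=k,fy=k,interpolation=cv2.INTER_CUBIC)
    # pixel u center at crop (u-x+.5)*k
    for i in range(0,w,5):
        X=int((i+.5)*k); cv2.line(c,(X,0),(X,5),(0,0,255),1)
        if i%10==0: cv2.putText(c,str(x+i),(X-8,14),0,0.33,(0,0,255),1)
    for i in range(0,h,5):
        Y=int((i+.5)*k); cv2.line(c,(0,Y),(5,Y),(0,0,255),1)
        if i%10==0: cv2.putText(c,str(y+i),(6,Y+4),0,0.33,(0,0,255),1)
    cv2.imwrite(n,c)
E
python3 - <<'E'
from crop import *
t=cv2.imread("pics/top0.png"); s=cv2.imread("pics/side0.png")
crop(t,445,225,70,80,7,"pics/t_pile.png")
crop(s,170,370,110,105,5,"pics/s_cradle.png")
crop(s,250,190,135,155,4,"pics/s_cases.png")
crop(s,360,155,75,60,8,"pics/s_pile.png")
E
```

```text
(no output)
```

View pics/t_pile.png

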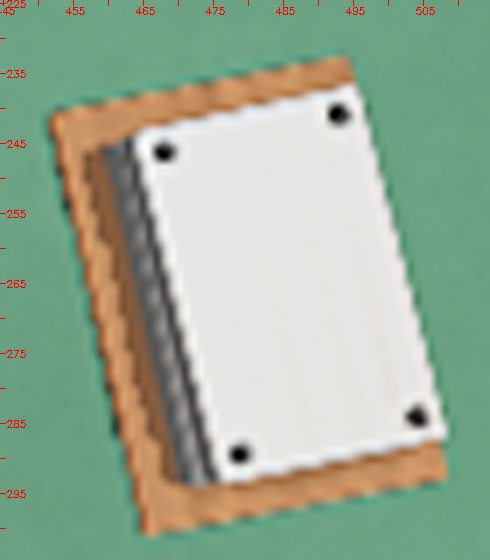

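View pics/s_cradle.png

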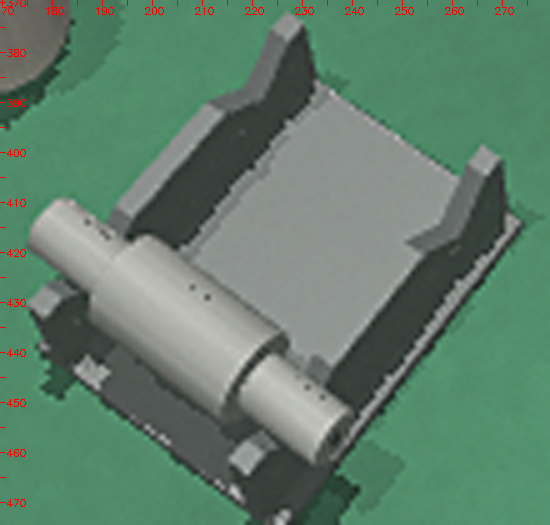

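View pics/s_cases.png

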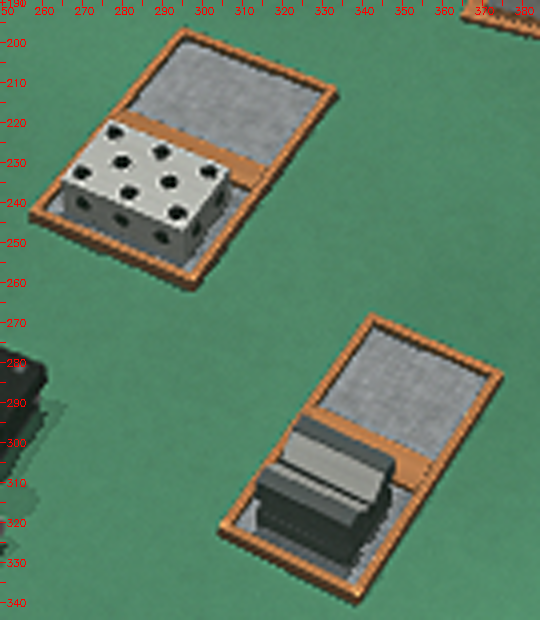

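View pics/s_pile.png

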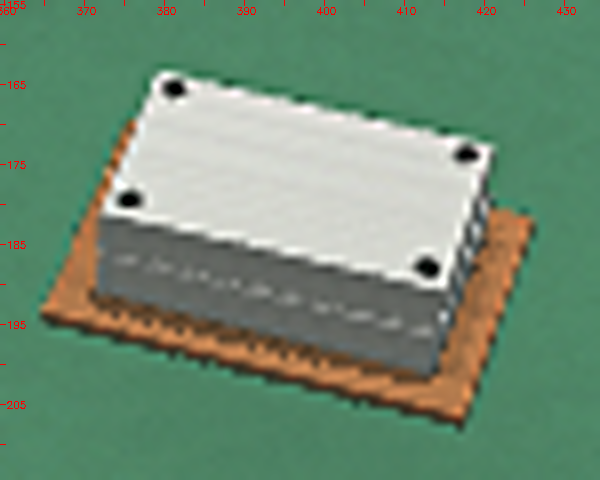

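```bash
cat > fit.py <<'E'
from h import *
from scipy.optimize import least_squares
def W(p,M):
    c,s=np.cos(p[2]),np.sin(p[2]); M=np.atleast_2d(np.array(M,float))
    return np.c_[p[0]+c*M[:,0]-s*M[:,1],p[1]+s*M[:,0]+c*M[:,1],M[:,2]]
def px(o,k,pts): return np.array(o)+np.array(pts,float)/k-.5
def cylhull(c,p,z,secs):
    a=np.linspace(0,2*np.pi,48)
    P=np.concatenate([np.c_[np.full(48,x),R*np.cos(a),z+R*np.sin(a)] for x,R in secs])
    return cv2.convexHull(proj(c,W(p,P)).astype(np.float32))
def fitpts(obs,p0,names=("top","side")):
    out={}
    for sel in [("top",),("side",),("top","side")]:
        o=[x for x in obs if x[0] in sel]
        if not o: continue
        f=lambda p: np.concatenate([(proj(c,W(p,M))-u).ravel() for c,M,u in o])
        s=least_squares(f,p0,loss="soft_l1"); out[sel]=s
        print(sel,"xy mm",(s.x[:2]*1e3).round(1),"yaw",round(np.degrees(s.x[2]),2),"rms px",round(np.sqrt(np.mean(s.fun**2)),2))
    return out[sel].x if o else None
E
python3 - <<'E'
from fit import *
def rect(a,b,y0,z): # order +x+y,+x-y,-x-y,-x+y
    return [[a,y0+b,z],[a,y0-b,z],[-a,y0-b,z],[-a,y0+b,z]]
tc=((265,170),5); sc=((250,190),4)
print("vcase")
V=rect(.038,.075,.04,.009)
fitpts([("top",V,px(*tc,[(33,517),(400,514),(405,702),(35,705)])),
 ("side",[V[1],V[2],V[3],V[0]],px(*sc,[(372,314),(503,374),(358,592),(219,523)]))],[.46,-.03,0])
V=rect(.033,.030,0,.009)
fitpts([("top",V,px(*tc,[(242,528),(386,524),(391,690),(244,692)]))],[.46,-.03,0])
print("rcase")
V=rect(.0505,.080,.042,.009)
fitpts([("top",V,px(*tc,[(316,60),(702,43),(716,281),(325,299)])),
 ("side",[V[1],V[2],V[3],V[0]],px(*sc,[(184,29),(338,94),(194,277),(31,207)]))],[.63,-.15,0])
print("pile")
V=rect(.05,.032,0,.037)
fitpts([("top",V,px((445,225),7,[(133,133),(355,84),(447,437),(217,486)])),
 ("side",[V[1],V[2],V[3],V[0]],px((360,155),8,[(160,70),(495,147),(445,290),(105,213)]))],[.5,-.32,0])
print("cradle")
fitpts([("top",[[.042,.016,.046],[.042,-.016,.046],[-.042,.016,.046],[-.042,-.016,.046],[.042,-.024,.046],[-.042,-.024,.046]],
 px((110,230),8,[(415,172),(543,180),(380,512),(505,525),(577,184),(543,523)])),
 ("side",[[-.052,-.024,.006]],px((170,370),5,[(523,222)]))],[.5,.3,0])
print("plate on stage")
V=rect(.05,.032,0,.052)
fitpts([("top",[V[1],V[2],V[3]],px((210,140),6,[(345,172),(297,468),(98,438)])),
 ("side",[V[0],V[3],V[2]],px((160,230),5,[(143,280),(325,416),(445,318)]))],[.62,.13,0])
print("riser")
V=rect(.0375,.025,0,.077)
fitpts([("top",[V[1],V[2]],px((210,140),6,[(300,178),(272,408)])),
 ("side",[V[0],V[3],V[2]],px((160,230),5,[(160,240),(308,343),(393,258)]))],[.62,.13,0])
E
```

```text
vcase
('top',) xy mm [458.6 -27.8] yaw 0.55 rms px 0.18
('side',) xy mm [463.4 -28.8] yaw 0.23 rms px 0.66
('top', 'side') xy mm [460.9 -27.8] yaw 0.35 rms px 1.02
('top',) xy mm [458.5 -27.5] yaw 1.06 rms px 0.22
('top', 'side') xy mm [458.5 -27.5] yaw 1.06 rms px 0.22
rcase
('top',) xy mm [ 639.2 -151.9] yaw 2.13 rms px 0.24
('side',) xy mm [ 643.2 -152.8] yaw 1.57 rms px 0.89
('top', 'side') xy mm [ 640.6 -151.7] yaw 1.78 rms px 0.95
pile
('top',) xy mm [ 509.2 -336. ] yaw 11.8 rms px 0.17
('side',) xy mm [ 513.6 -336.2] yaw 11.8 rms px 0.31
('top', 'side') xy mm [ 510.9 -336. ] yaw 11.81 rms px 0.76
cradle
('top',) xy mm [495.4 287.9] yaw -4.17 rms px 0.21
('side',) xy mm [498.8 290.9] yaw 0.03 rms px 0.0
('top', 'side') xy mm [495.9 287.9] yaw -3.86 rms px 0.73
plate on stage
('top',) xy mm [658.1 131.5] yaw -9.12 rms px 0.41
('side',) xy mm [660.  132.5] yaw -9.54 rms px 0.77
('top', 'side') xy mm [659.  132.1] yaw -9.61 rms px 0.76
riser
('top',) xy mm [659.1 131.4] yaw -6.14 rms px 0.07
('side',) xy mm [664. 131.] yaw -7.04 rms px 0.67
('top', 'side') xy mm [662.2 131.2] yaw -7.55 rms px 0.96
```

```bash
cat >> fit.py <<'E'
SH={'mid':[(-.028,.016),(.028,.016)],'far':[(.028,.01),(.06,.01)],'near':[(-.06,.01),(-.028,.01)]}
def fithull(obs,p0,z,parts):
    # obs: (cam, partname, pts) ; points on silhouette
    for sel in [("top",),("side",),("top","side")]:
        o=[x for x in obs if x[0] in sel]
        if not o: continue
        def f(p):
            e=[]
            for c,n,u in o:
                h=cylhull(c,p,z,parts[n])
                e+=[cv2.pointPolygonTest(h,(float(a),float(b)),True) for a,b in u]
            return np.array(e)
        s=least_squares(f,p0,diff_step=1e-3,x_scale=[.001,.001,.01])
        print(sel,"xy mm",(s.x[:2]*1e3).round(1),"yaw",round(np.degrees(s.x[2]),2),"rms",round(np.sqrt(np.mean(s.fun**2)),2))
    return s.x
E
python3 - <<'E'
from fit import *
T=((210,140),6);S=((160,230),5)
obs=[("top","far",px(*T,[(165,45),(160,95),(198,30),(231,60),(225,115)])),
("top","mid",px(*T,[(130,150),(115,225),(103,290),(240,160),(230,240),(218,312)])),
("top","near",px(*T,[(125,350),(118,405),(148,424),(188,400),(194,350)])),
("side","far",px(*S,[(113,92),(136,67),(175,83),(130,117),(160,135)])),
("side","mid",px(*S,[(164,150),(205,187),(260,228),(215,93),(260,115),(300,142)])),
("side","near",px(*S,[(300,240),(340,258),(370,205),(388,235),(366,264)]))]
p=fithull(obs,np.array([.66,.13,-.12]),.1226,SH)
from crop import *
for c,(x,y,w,h,k) in {"top":(210,140,80,100,6),"side":(160,230,110,110,5)}.items():
    im=cv2.imread(f"pics/{c}0.png"); big=cv2.resize(im[y:y+h,x:x+w],None,fx=k,fy=k,interpolation=cv2.INTER_CUBIC)
    for n in SH:
        hh=((cylhull(c,p,.1226,SH[n])[:,0]-[x,y]+.5)*k).astype(int)
        cv2.polylines(big,[hh],True,(0,0,255),1)
    cv2.imwrite(f"pics/ov_{c}.png",big)
a=cv2.imread("pics/ov_top.png");b=cv2.imread("pics/ov_side.png")
b=cv2.copyMakeBorder(b,0,600-b.shape[0],0,0,0);a=a[:, :480]
o=np.hstack([a,b]); cv2.imwrite("pics/ov.png",cv2.resize(o,(800,int(600*800/o.shape[1]))))
E
```

```text
('top',) xy mm [666.5 132.8] yaw -6.59 rms 0.51
('side',) xy mm [670.1 130.7] yaw -6.69 rms 0.59
('top', 'side') xy mm [668.4 131.9] yaw -6.71 rms 0.76
```

View pics/ov.png

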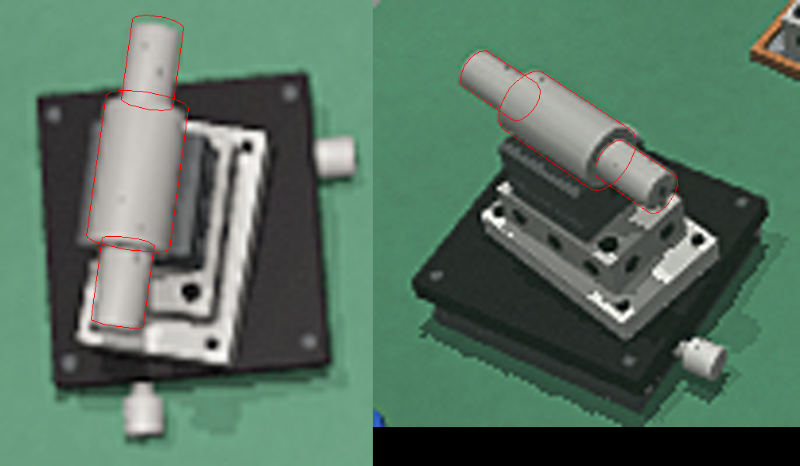

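```bash
cat > plan.py <<'E'
import sys; from h import *
from scipy.spatial.transform import Rotation as Ro
def go(x,y,z,yaw,n,f,start=0,pr=True):
    o=r.get_obs(); R=o['ee_rot']; p=o['position']; 
    c,s=np.cos(np.radians(yaw)),np.sin(np.radians(yaw))
    Rt=np.array([[c,s,0],[s,-c,0],[0,0,-1.]])
    rv=Ro.from_matrix(R.T@Rt).as_rotvec()
    if np.linalg.norm(rv[:2])<.2 and abs(rv[2])>np.pi/2+.01:
        Rt=Rt@np.diag([-1,-1,1]); rv=Ro.from_matrix(R.T@Rt).as_rotvec()
    d=(np.array([x,y,z])-p)/n; rows=[]
    for i in range(n):
        Rc=R@Ro.from_rotvec(rv*i/n).as_matrix()
        t=Rc.T@d*100; a=np.degrees(rv/n)
        rows.append([round(v,2) for v in t]+[round(v,2) for v in a]+[f])
    print("t",round(o['clock'],2),"pos",(p*1e3).round(1),"yaw",round(np.degrees(np.arctan2(R[1,0],R[0,0])),2),"w",round(o['width']*1e3,1),"F",o['ft_force'].round(1),"j",o['joint_pos'].round(0))
    print("delta mm",((np.array([x,y,z])-p)*1e3).round(1),"turn",np.degrees(rv).round(2))
    for q in rows: print(q)
if __name__=="__main__":
    a=sys.argv[1:]; go(*map(float,a[:4]),int(a[4]),float(a[5]))
E
python3 plan.py .6675 .132 .24 -6.7 14 0
```

```text
t 1.2 pos [ 234.3 -525.1  239.3] yaw 24.05 w 85.5 F [ 0.   0.6 -0.1] j [-75.  12.  88.   0.  80.  -9.]
delta mm [433.2 657.1   0.7] turn [-0.   -0.   30.75]
[np.float64(4.74), np.float64(-3.02), np.float64(-0.01), np.float64(-0.0), np.float64(-0.0), np.float64(2.2), 0.0]
[np.float64(4.62), np.float64(-3.2), np.float64(-0.01), np.float64(-0.0), np.float64(-0.0), np.float64(2.2), 0.0]
[np.float64(4.49), np.float64(-3.38), np.float64(-0.01), np.float64(-0.0), np.float64(-0.0), np.float64(2.2), 0.0]
[np.float64(4.36), np.float64(-3.55), np.float64(-0.01), np.float64(-0.0), np.float64(-0.0), np.float64(2.2), 0.0]
[np.float64(4.22), np.float64(-3.71), np.float64(-0.01), np.float64(-0.0), np.float64(-0.0), np.float64(2.2), 0.0]
[np.float64(4.08), np.float64(-3.87), np.float64(-0.01), np.float64(-0.0), np.float64(-0.0), np.float64(2.2), 0.0]
[np.float64(3.92), np.float64(-4.03), np.float64(-0.01), np.float64(-0.0), np.float64(-0.0), np.float64(2.2), 0.0]
[np.float64(3.77), np.float64(-4.17), np.float64(-0.01), np.float64(-0.0), np.float64(-0.0), np.float64(2.2), 0.0]
[np.float64(3.6), np.float64(-4.31), np.float64(-0.01), np.float64(-0.0), np.float64(-0.0), np.float64(2.2), 0.0]
[np.float64(3.44), np.float64(-4.45), np.float64(-0.01), np.float64(-0.0), np.float64(-0.0), np.float64(2.2), 0.0]
[np.float64(3.26), np.float64(-4.58), np.float64(-0.01), np.float64(-0.0), np.float64(-0.0), np.float64(2.2), 0.0]
[np.float64(3.09), np.float64(-4.7), np.float64(-0.01), np.float64(-0.0), np.float64(-0.0), np.float64(2.2), 0.0]
[np.float64(2.9), np.float64(-4.81), np.float64(-0.01), np.float64(-0.0), np.float64(-0.0), np.float64(2.2), 0.0]
[np.float64(2.72), np.float64(-4.92), np.float64(-0.01), np.float64(-0.0), np.float64(-0.0), np.float64(2.2), 0.0]
```

Emit:
send_rows:
  commands:
    - [4.7,-3.0,0,0,0,2.2,0]
    - [4.6,-3.2,0,0,0,2.2,0]
    - [4.5,-3.4,0,0,0,2.2,0]
    - [4.4,-3.5,0,0,0,2.2,0]
    - [4.2,-3.7,0,0,0,2.2,0]
    - [4.1,-3.9,0,0,0,2.2,0]
    - [3.9,-4.0,0,0,0,2.2,0]
    - [3.8,-4.2,0,0,0,2.2,0]

```text
clock: 2.2
position: [0.4908, -0.1456, 0.2404]
ee_rot: [[0.996, 0.093, 0.005], [0.093, -0.996, -0.005], [0.005, 0.006, -1.0]]
ft_force: [0.9, -0.5, 0.6]
width: 0.0855
```

```bash
sed -i 's/\[round(v,2) for v in t\]+\[round(v,2) for v in a\]/[float(round(v,2)) for v in t]+[float(round(v,2)) for v in a]/' plan.py; python3 plan.py .6675 .132 .24 -6.7 8 0.4
```

```text
t 2.2 pos [ 490.8 -145.6  240.4] yaw 5.31 w 85.5 F [ 0.9 -0.5  0.6] j [-26.   4.  97.  -0.  79.  59.]
delta mm [176.7 277.6  -0.4] turn [ 0.29 -0.29 12.01]
[2.52, -3.25, -0.0, 0.04, -0.04, 1.5, 0.4]
[2.43, -3.32, -0.0, 0.04, -0.04, 1.5, 0.4]
[2.35, -3.38, -0.0, 0.04, -0.04, 1.5, 0.4]
[2.26, -3.44, 0.0, 0.04, -0.04, 1.5, 0.4]
[2.17, -3.5, 0.0, 0.04, -0.04, 1.5, 0.4]
[2.07, -3.55, 0.0, 0.04, -0.04, 1.5, 0.4]
[1.98, -3.6, 0.0, 0.04, -0.04, 1.5, 0.4]
[1.88, -3.66, 0.0, 0.04, -0.04, 1.5, 0.4]
```

Emit:
send_rows:
  commands:
    - [2.5,-3.25,0,0,0,1.5,0]
    - [2.4,-3.3,0,0,0,1.5,0]
    - [2.35,-3.4,0,0,0,1.5,0]
    - [2.25,-3.45,0,0,0,1.5,0]
    - [2.15,-3.5,0,0,0,1.5,0]
    - [2.05,-3.55,0,0,0,1.5,0]
    - [2.0,-3.6,0,0,0,1.5,0]
    - [1.9,-3.65,0,0,0,1.5,0]

```text
clock: 3.2
position: [0.6732, 0.1434, 0.2407]
ee_rot: [[0.993, -0.12, 0.008], [-0.12, -0.993, -0.007], [0.009, 0.006, -1.0]]
ft_force: [-0.2, -0.6, 0.2]
width: 0.0853
```

```bash
python3 plan.py .6675 .132 .18 -6.7 2 0.4
python3 - <<'E'
from h import *
for c in("top","side"): cv2.imwrite(f"pics/{c}1.png",r.read_camera(c)[:,:,::-1])
a=cv2.imread("pics/top1.png")[120:270,180:330];b=cv2.imread("pics/side1.png")[180:330,140:290]
cv2.imwrite("pics/h1.png",cv2.resize(np.hstack([a,b]),None,fx=2.66,fy=2.66,interpolation=cv2.INTER_CUBIC))
E
```

```text
t 3.2 pos [673.2 143.4 240.7] yaw -6.91 w 85.3 F [-0.2 -0.6  0.2] j [  5.  25.  71.  -0.  84. 102.]
delta mm [ -5.7 -11.4 -60.7] turn [ 0.32 -0.49 -0.22]
[-0.24, 0.58, 3.04, 0.16, -0.25, -0.11, 0.4]
[-0.23, 0.59, 3.04, 0.16, -0.25, -0.11, 0.4]
```

View pics/h1.png

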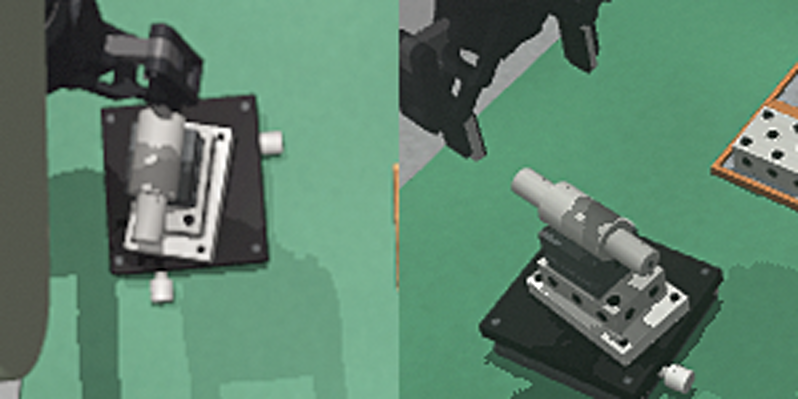

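Emit:
send_rows:
  commands:
    - [-0.25,0.6,2.0,0.15,-0.25,0,0]
    - [-0.25,0.6,2.0,0.15,-0.25,0,0]
    - [0,0,0,0,0,0,0]

```text
clock: 3.68
position: [0.6651, 0.1318, 0.1953]
ee_rot: [[0.993, -0.117, -0.005], [-0.117, -0.993, 0.0], [-0.005, 0.0, -1.0]]
ft_force: [-0.1, -0.1, -0.4]
width: 0.0856
```

```bash
python3 plan.py .6675 .132 .18 -6.7 1 0.4
python3 - <<'E'
from h import *
from crop import *
o=r.get_obs();R=o['ee_rot'];p=o['position']
for c in("top","side"): cv2.imwrite(f"pics/{c}2.png",r.read_camera(c)[:,:,::-1])
for z in (-.005,.0):
  P=np.array([[sx*.011,sy*.0425,z] for sy in(-1,1) for sx in (-1,1)])
  print("tips side (-y:2,+y:2)",proj("side",p+P@R.T).round(1).tolist())
print(r.get_obs()['clock'])
crop(cv2.imread("pics/side2.png"),140,190,110,90,7,"pics/h2.png")
crop(cv2.imread("pics/top2.png"),200,110,100,90,7,"pics/h3.png")
E
```

```text
t 3.67 pos [665.1 131.8 195.3] yaw -6.71 w 85.6 F [-0.1 -0.1 -0.4] j [  4.  26.  75.   0.  79. 101.]
delta mm [  2.4   0.2 -15.3] turn [ 0.01  0.27 -0.01]
[0.24, -0.05, 1.53, 0.01, 0.27, -0.01, 0.4]
tips side (-y:2,+y:2) [[190.6, 253.0], [181.4, 246.8], [226.8, 223.0], [217.6, 217.3]]
tips side (-y:2,+y:2) [[191.2, 255.0], [181.9, 248.8], [227.1, 225.0], [218.0, 219.3]]
3.775
```

View pics/h2.png

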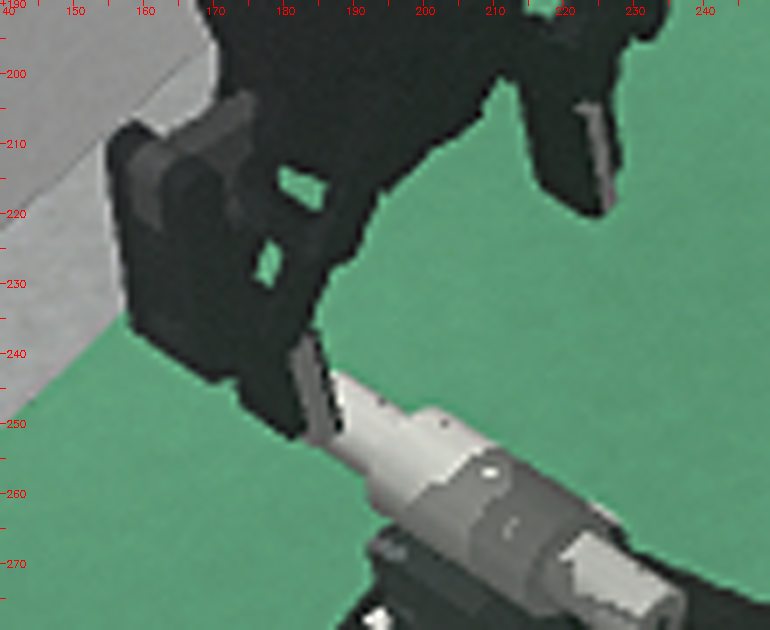

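View pics/h3.png

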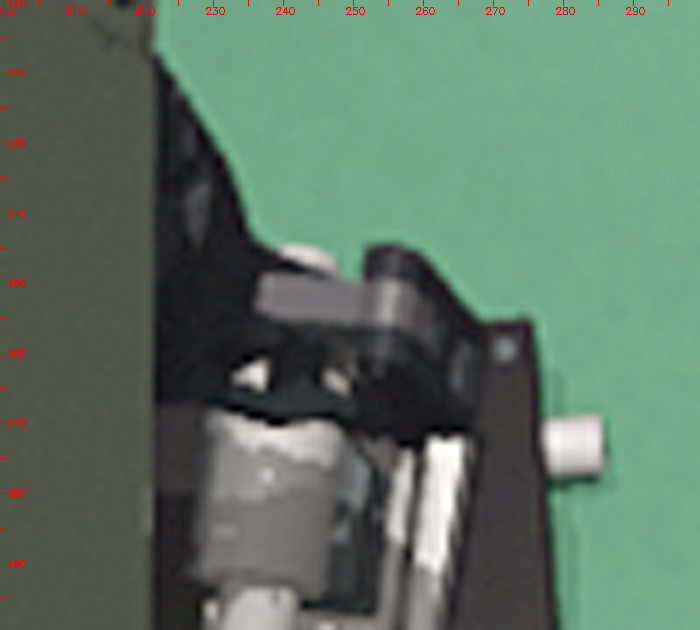

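Emit:
send_rows:
  commands:
    - [0.15,-0.05,2.5,0,0.27,0,0]
    - [0,0,2.5,0,0,0,0]
    - [0,0,1.0,0,0,0,0]
    - [0,0,0.6,0,0,0,0]
    - [0,0,0,0,0,0,0]

```text
clock: 4.4
position: [0.6727, 0.1315, 0.1368]
ee_rot: [[0.993, -0.119, 0.016], [-0.119, -0.993, 0.001], [0.016, -0.003, -1.0]]
ft_force: [-0.2, 0.0, 0.5]
width: 0.0851
```

```bash
python3 plan.py .6665 .1325 .1236 -6.7 1 0.4
```

```text
t 4.4 pos [672.7 131.5 136.8] yaw -6.81 w 85.1 F [-0.2  0.   0.5] j [  4.  29.  77.   0.  72. 101.]
delta mm [ -6.2   1.  -13.2] turn [-0.19 -0.91 -0.11]
[-0.65, -0.02, 1.31, -0.19, -0.91, -0.11, 0.4]
```

Emit:
send_rows:
  commands:
    - [-0.65,0,0.9,-0.2,-0.9,-0.1,0]
    - [0,0,0,0,0,0,0]
    - [0,0,0,0,0,0,0]

```text
clock: 4.78
position: [0.6673, 0.1325, 0.1293]
ee_rot: [[0.993, -0.117, 0.003], [-0.117, -0.993, 0.0], [0.003, -0.0, -1.0]]
ft_force: [0.1, 0.5, -0.2]
width: 0.0854
```

```bash
python3 plan.py .6665 .1325 .1236 -6.7 1 0.4
```

```text
t 4.78 pos [667.3 132.5 129.3] yaw -6.7 w 85.4 F [ 0.1  0.5 -0.2] j [  4.  30.  78.  -0.  72. 101.]
delta mm [-0.8 -0.  -5.7] turn [-0.02 -0.16 -0.  ]
[-0.08, 0.01, 0.57, -0.02, -0.16, -0.0, 0.4]
```

Emit:
send_rows:
  commands:
    - [-0.05,0,0.55,0,-0.16,0,0]
    - [0,0,0,0,0,0,0]
    - [0,0,0,0,0,0,0.45]

```text
clock: 5.15
position: [0.667, 0.1327, 0.1238]
ee_rot: [[0.993, -0.117, 0.0], [-0.117, -0.993, 0.0], [0.0, -0.001, -1.0]]
ft_force: [0.1, -1.1, -0.0]
width: 0.0698
```

```bash
python3 plan.py .6665 .1325 .1236 -6.7 1 0.4
```

```text
t 5.15 pos [667.  132.7 123.8] yaw -6.7 w 69.8 F [ 0.1 -1.1 -0. ] j [  4.  30.  78.   0.  72. 101.]
delta mm [-0.5 -0.2 -0.2] turn [-0.03 -0.02  0.  ]
[-0.05, 0.02, 0.02, -0.03, -0.02, 0.0, 0.4]
```

Emit:
send_rows:
  commands:
    - [0,0,0,0,0,0,0.55]
    - [0,0,0,0,0,0,0.58]
    - [0,0,0,0,0,0,0.6]
    - [0,0,0,0,0,0,0.62]

```text
clock: 5.65
position: [0.667, 0.1317, 0.124]
ee_rot: [[0.993, -0.117, 0.0], [-0.117, -0.993, -0.001], [0.0, 0.001, -1.0]]
ft_force: [-1.1, -3.0, 1.8]
width: 0.0325
```

```bash
python3 plan.py .6665 .1325 .1236 -6.7 1 0.4
```

```text
t 5.65 pos [667.  131.7 124. ] yaw -6.7 w 32.5 F [-1.1 -3.   1.8] j [  4.  30.  78.  -0.  72. 101.]
delta mm [-0.5  0.8 -0.4] turn [ 0.07 -0.02 -0.  ]
[-0.06, -0.08, 0.04, 0.07, -0.02, -0.0, 0.4]
```

Emit:
send_rows:
  commands:
    - [0,0,0,0,0,0,1]
    - [0,0,0,0,0,0,1]
    - [0,0,0,0,0,0,1]
    - [0,0,-0.5,0,0,0,1]
    - [0,0,-1,0,0,0,1]
    - [0,0,-2,0,0,0,1]
    - [0,0,-3,0,0,0,1]
    - [0,0,-3,0,0,0,1]

```text
clock: 6.65
position: [0.6632, 0.1329, 0.2173]
ee_rot: [[0.993, -0.116, -0.012], [-0.116, -0.993, 0.001], [-0.012, 0.001, -1.0]]
ft_force: [0.7, 0.8, -3.5]
width: 0.0298
```

```bash
python3 plan.py .4965 .289 .22 -4 6 1
python3 - <<'E'
from h import *
from crop import *
for c in("top","side"): cv2.imwrite(f"pics/{c}3.png",r.read_camera(c)[:,:,::-1])
crop(cv2.imread("pics/side3.png"),140,170,120,130,5,"pics/h4.png")
E
```

```text
t 6.65 pos [663.2 132.9 217.3] yaw -6.69 w 29.8 F [ 0.7  0.8 -3.5] j [  4.  25.  73.   0.  82. 101.]
delta mm [-166.7  156.1    2.7] turn [ 0.03  0.7  -2.69]
[-3.06, -2.26, -0.01, 0.0, 0.12, -0.45, 1.0]
[-3.04, -2.28, -0.02, 0.0, 0.12, -0.45, 1.0]
[-3.03, -2.31, -0.02, 0.0, 0.12, -0.45, 1.0]
[-3.01, -2.33, -0.03, 0.0, 0.12, -0.45, 1.0]
[-2.99, -2.36, -0.03, 0.0, 0.12, -0.45, 1.0]
[-2.97, -2.38, -0.04, 0.0, 0.12, -0.45, 1.0]
```

View pics/h4.png

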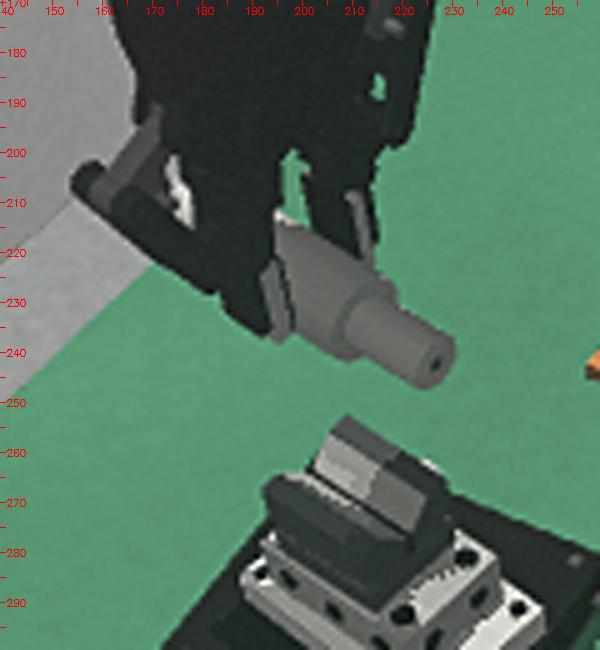

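Emit:
send_rows:
  commands:
    - [-3.1,-2.3,0,0,0.7,-0.45,1]
    - [-3.1,-2.3,0,0,0,-0.45,1]
    - [-3.0,-2.3,0,0,0,-0.45,1]
    - [-3.0,-2.3,0,0,0,-0.45,1]
    - [-3.0,-2.35,0,0,0,-0.45,1]
    - [-2.9,-2.35,0,0,0,-0.45,1]
    - [0,0,0,0,0,0,1]

```text
clock: 7.62
position: [0.4923, 0.2927, 0.2165]
ee_rot: [[0.998, -0.07, 0.007], [-0.07, -0.998, 0.0], [0.007, -0.001, -1.0]]
ft_force: [-0.3, -0.3, -4.4]
width: 0.0301
```

```bash
python3 plan.py .4965 .289 .13 -4 4 1
python3 - <<'E'
from h import *
from crop import *
for c in("top","side"): cv2.imwrite(f"pics/{c}4.png",r.read_camera(c)[:,:,::-1])
crop(cv2.imread("pics/side4.png"),140,300,150,180,4,"pics/h4.png")
crop(cv2.imread("pics/top4.png"),80,200,150,130,5,"pics/h5.png")
E
```

```text
t 7.62 pos [492.3 292.7 216.5] yaw -4.0 w 30.1 F [-0.3 -0.3 -4.4] j [ 22.  12.  90.  -0.  77. 116.]
delta mm [  4.2  -3.7 -86.5] turn [-0.04 -0.41 -0.  ]
[0.09, 0.09, 2.16, -0.01, -0.1, -0.0, 1.0]
[0.1, 0.09, 2.16, -0.01, -0.1, -0.0, 1.0]
[0.1, 0.09, 2.16, -0.01, -0.1, -0.0, 1.0]
[0.11, 0.08, 2.16, -0.01, -0.1, -0.0, 1.0]
```

View pics/h4.png

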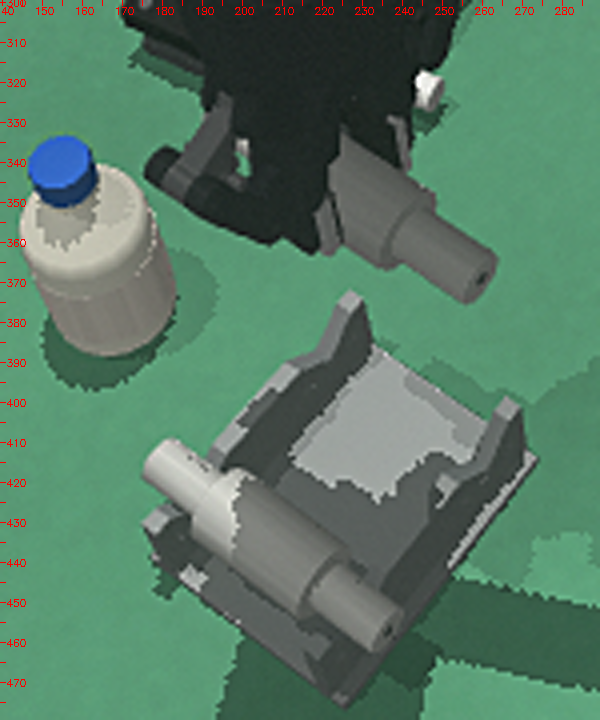

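View pics/h5.png

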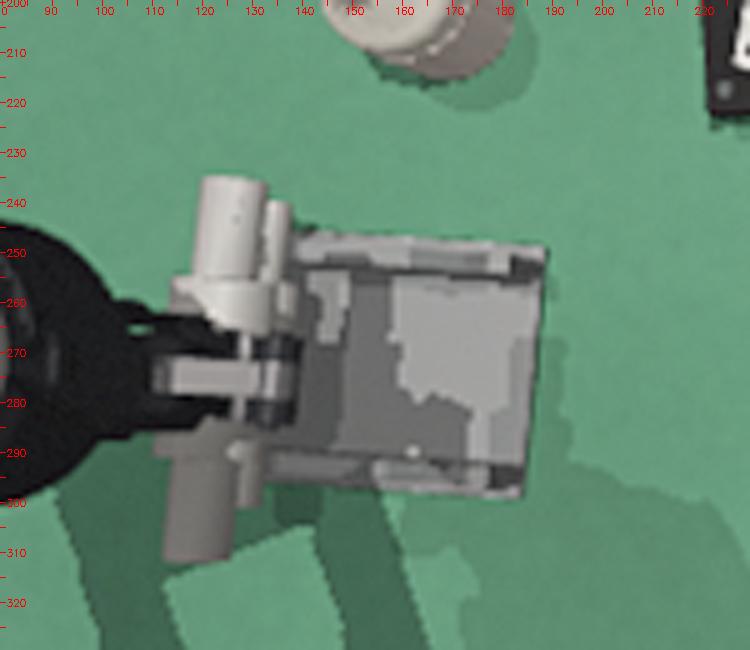

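```bash
cat >> fit.py <<'E'
def fitz(obs,p0,parts,yaw):
    for sel in [("top",),("side",),("top","side")]:
        o=[x for x in obs if x[0] in sel]
        if not o: continue
        def f(q):
            e=[]
            for c,n,u in o:
                h=cylhull(c,[q[0],q[1],yaw],q[2],parts[n])
                e+=[cv2.pointPolygonTest(h,(float(a),float(b)),True) for a,b in u]
            return np.array(e)
        s=least_squares(f,p0,diff_step=1e-3,x_scale=[.001,.001,.001])
        print(sel,"xyz mm",(s.x*1e3).round(1),"rms",round(np.sqrt(np.mean(s.fun**2)),2))
    return s.x
E
python3 - <<'E'
from fit import *
T=((80,200),5);S=((140,300),4)
obs=[("top","far",px(*T,[(200,225),(198,265),(235,176),(268,205),(262,265)])),
("top","near",px(*T,[(170,470),(165,540),(197,561),(232,510)])),
("top","mid",px(*T,[(174,290),(155,450)])),
("side","near",px(*S,[(497,255),(470,303),(430,288),(440,210),(480,232)])),
("side","mid",px(*S,[(340,238),(375,265),(380,160),(420,187)]))]
fitz(obs,np.array([.49,.29,.21]),SH,np.radians(-4))
o=r.get_obs();print(o['position']) 
# cradle overlay with top pose
E
```

```text
('top',) xyz mm [491.4 296.3 209.5] rms 0.45
('side',) xyz mm [497.7 290.  211.6] rms 1.1
('top', 'side') xyz mm [491.2 292.5 217.2] rms 0.86
[0.49450097 0.29110847 0.21688712]
```

```bash
cat > cr.py <<'E'
from fit import *
def ov(c,img,p,x,y,w,h,k,out):
    im=cv2.imread(img); big=cv2.resize(im[y:y+h,x:x+w],None,fx=k,fy=k,interpolation=cv2.INTER_CUBIC)
    def L(P):
        q=((proj(c,W(p,P))-[x,y]+.5)*k).astype(int); cv2.polylines(big,[q],False,(0,0,255),1)
    for s in(1,-1):
        for xx in (.038,.046):
            L([[s*xx,-.024,.006],[s*xx,-.024,.046],[s*xx,-.016,.046],[s*xx,0,.030],[s*xx,.016,.046],[s*xx,.060,.046],[s*xx,.076,.030]])
    L([[.052,-.024,.006],[-.052,-.024,.006],[-.052,.1,.006],[.052,.1,.006],[.052,-.024,.006]])
    cv2.imwrite(out,big)
if __name__=="__main__":
    M=[[-.052,-.024,.006],[-.038,-.024,.046],[-.046,-.024,.046],[.046,-.024,.046],[.038,-.024,.046]]
    print("side")
    ps=fitpts([("side",M,px((170,370),5,[(523,222),(483,147),(503,155),(285,13),(305,20)]))],[.5,.3,-.07])
    ov("side","pics/side0.png",ps,170,370,110,105,5,"pics/cs.png")
    pt=np.array([.4954,.2879,np.radians(-4.1)])
    ov("top","pics/top0.png",pt,110,230,90,80,6,"pics/ct.png")
    a=cv2.imread("pics/cs.png");b=cv2.imread("pics/ct.png");H=max(a.shape[0],b.shape[0])
    a=cv2.copyMakeBorder(a,0,H-a.shape[0],0,0,0);b=cv2.copyMakeBorder(b,0,H-b.shape[0],0,0,0)
    o=np.hstack([a,b]);cv2.imwrite("pics/cc.png",cv2.resize(o,None,fx=min(1,800/o.shape[1]),fy=min(1,800/o.shape[1])))
E
python3 cr.py
```

```text
side
('side',) xy mm [500.3 286.9] yaw -3.7 rms px 0.38
('top', 'side') xy mm [500.3 286.9] yaw -3.7 rms px 0.38
```

View pics/cc.png

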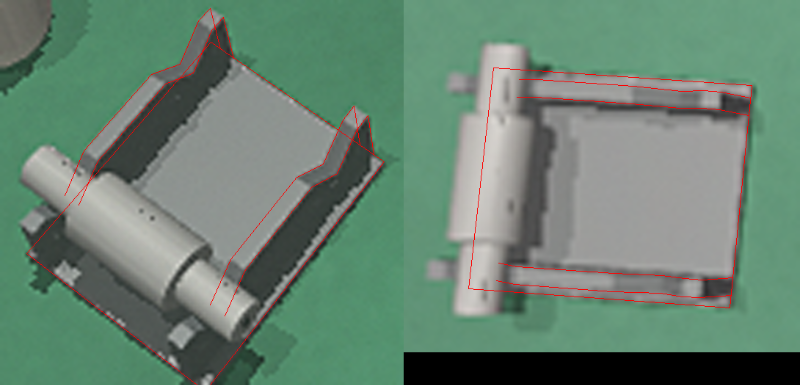

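Run:
```python
from fit import *
T=((80,200),5);S=((140,300),4)
obs=[("top","far",px(*T,[(200,225),(198,265),(235,176),(268,205),(262,265)])),
("top","near",px(*T,[(170,470),(165,540),(197,561),(232,510)])),
("top","mid",px(*T,[(174,290),(155,450)])),
("side","near",px(*S,[(497,255),(470,303),(430,288),(440,210),(480,232)])),
("side","mid",px(*S,[(340,238),(375,265),(380,160),(420,187)]))]
for z in (.2145,.2165): fithull(obs,np.array([.49,.29,-.07]),z,SH)
for i in range(3): r.read_camera("top"); print(r.get_obs()['position'])
```

```text
('top',) xy mm [491.3 293.9] yaw -4.12 rms 0.47
('side',) xy mm [496.9 291.8] yaw -2.73 rms 1.07
('top', 'side') xy mm [491.2 292.8] yaw -2.9 rms 1.06
('top',) xy mm [491.2 292.9] yaw -4.11 rms 0.49
('side',) xy mm [496.2 292.7] yaw -2.64 rms 1.07
('top', 'side') xy mm [491.2 292.6] yaw -3.56 rms 0.87
[0.49520933 0.29072415 0.21711237]
[0.49561739 0.29046993 0.21724282]
[0.49583816 0.29034215 0.21734845]
```

```bash
python3 plan.py .498 .2865 .10 -4.1 5 1
```

```text
t 7.88 pos [495.8 290.3 217.3] yaw -4.28 w 29.7 F [ 0.5  0.4 -4.2] j [ 22.  13.  90.  -0.  77. 116.]
delta mm [   2.2   -3.8 -117.3] turn [-0.03 -0.57 -0.18]
[0.03, 0.07, 2.35, -0.01, -0.11, -0.04, 1.0]
[0.03, 0.07, 2.35, -0.01, -0.11, -0.04, 1.0]
[0.03, 0.07, 2.35, -0.01, -0.11, -0.04, 1.0]
[0.04, 0.07, 2.35, -0.01, -0.11, -0.04, 1.0]
[0.04, 0.07, 2.35, -0.01, -0.11, -0.04, 1.0]
```

Emit:
send_rows:
  commands:
    - [0,0.07,2.3,0,-0.5,0,1]
    - [0,0.07,2.3,0,0,0,1]
    - [0,0.07,2.3,0,0,0,1]
    - [0,0.07,2.3,0,0,0,1]
    - [0,0.07,2.0,0,0,0,1]
    - [0,0,0,0,0,0,1]
    - [0,0,0,0,0,0,1]

```text
clock: 8.75
position: [0.4966, 0.281, 0.0929]
ee_rot: [[0.996, -0.083, -0.007], [-0.083, -0.997, -0.003], [-0.007, 0.003, -1.0]]
ft_force: [-0.2, 0.5, -3.3]
width: 0.0299
```

```bash
python3 plan.py .498 .2865 .065 -4.1 2 1
```

```text
t 8.75 pos [496.6 281.   92.9] yaw -4.78 w 29.9 F [-0.2  0.5 -3.3] j [ 21.  21.  96.   0.  64. 116.]
delta mm [  1.4   5.5 -27.9] turn [ 0.19  0.41 -0.68]
[0.06, -0.29, 1.4, 0.09, 0.21, -0.34, 1.0]
[0.05, -0.28, 1.4, 0.09, 0.21, -0.34, 1.0]
```

Emit:
send_rows:
  commands:
    - [0.1,-0.55,0.8,0.19,0.41,-0.68,1]
    - [0,0,0,0,0,0,1]
    - [0,0,0,0,0,0,1]

```text
clock: 9.12
position: [0.4997, 0.2873, 0.0863]
ee_rot: [[0.997, -0.071, 0.004], [-0.071, -0.997, 0.002], [0.004, -0.002, -1.0]]
ft_force: [0.3, 1.3, -4.7]
width: 0.03
```

```bash
python3 plan.py .498 .2865 .065 -4.1 1 1
```

```text
t 9.12 pos [499.7 287.3  86.3] yaw -4.06 w 30.0 F [ 0.3  1.3 -4.7] j [ 21.  22.  96.   0.  63. 115.]
delta mm [ -1.7  -0.8 -21.3] turn [-0.12 -0.23  0.04]
[-0.18, 0.1, 2.13, -0.12, -0.23, 0.04, 1.0]
```

Emit:
send_rows:
  commands:
    - [-0.18,0.08,1.2,-0.1,-0.2,0,1]
    - [0,0,1.2,0,0,0,1]
    - [0,0,0,0,0,0,1]
    - [0,0,0,0,0,0,1]

```text
clock: 9.62
position: [0.4978, 0.2867, 0.0607]
ee_rot: [[0.998, -0.071, 0.0], [-0.071, -0.998, 0.0], [0.0, -0.0, -1.0]]
ft_force: [0.6, 0.0, -4.8]
width: 0.0302
```

```bash
python3 plan.py .498 .2865 .055 -4.1 1 1
```

```text
t 9.62 pos [497.8 286.7  60.7] yaw -4.05 w 30.2 F [ 0.6  0.  -4.8] j [ 21.  24.  96.   0.  60. 115.]
delta mm [ 0.2 -0.2 -5.7] turn [-0.01 -0.03  0.05]
[0.03, 0.02, 0.57, -0.01, -0.03, 0.05, 1.0]
```

Nicely placed. A look before the final lowering (bottom of the journals is about to enter the notches).

Run:
```python
from h import *
from crop import *
for c in("top","side"): cv2.imwrite(f"pics/{c}5.png",r.read_camera(c)[:,:,::-1])
a=cv2.imread("pics/side5.png")[350:480,150:300];b=cv2.imread("pics/top5.png")[220:320,90:210]
a=cv2.resize(a,None,fx=3,fy=3,interpolation=2);b=cv2.resize(b,None,fx=2.9,fy=3.9,interpolation=2)
cv2.imwrite("pics/h6.png",np.hstack([a,b]))
```

```text
(no output)
```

View pics/h6.png

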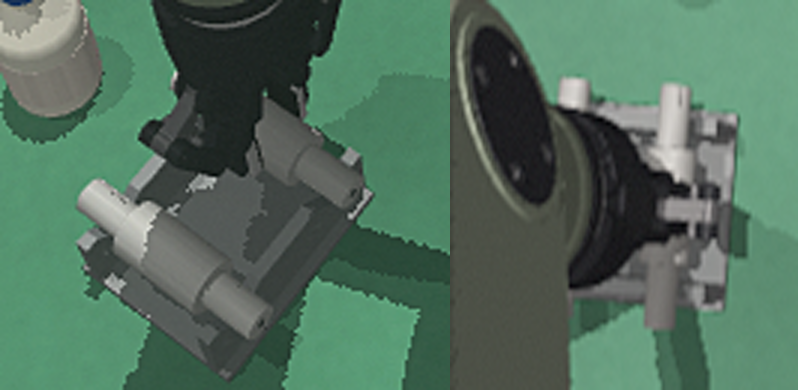

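Emit:
send_rows:
  commands:
    - [0,0,0.6,0,0,0,1]
    - [0,0,0.35,0,0,0,1]
    - [0,0,0.2,0,0,0,1]
    - [0,0,0.1,0,0,0,1]

```text
clock: 10.22
position: [0.4983, 0.2869, 0.0481]
ee_rot: [[0.997, -0.071, 0.002], [-0.071, -0.997, 0.001], [0.002, -0.001, -1.0]]
ft_force: [-0.7, 0.1, -4.3]
width: 0.0299
```

```bash
python3 plan.py .498 .2865 .0455 -4.1 1 1
```

```text
t 10.22 pos [498.3 286.9  48.1] yaw -4.05 w 29.9 F [-0.7  0.1 -4.3] j [ 21.  25.  97.   0.  59. 115.]
delta mm [-0.3 -0.4 -2.6] turn [-0.05 -0.09  0.05]
[-0.02, 0.04, 0.26, -0.05, -0.09, 0.05, 1.0]
```

Emit:
send_rows:
  commands:
    - [0,0.04,0.12,0,0,0,1]
    - [0,0,0.12,0,0,0,1]

```text
clock: 10.48
position: [0.4985, 0.2867, 0.0459]
ee_rot: [[0.997, -0.071, 0.002], [-0.071, -0.997, 0.001], [0.002, -0.001, -1.0]]
ft_force: [-1.3, 0.5, 0.7]
width: 0.0297
```

Emit:
send_rows:
  commands:
    - [0,0,0.1,0,0,0,1]
    - [0,0,0.1,0,0,0,1]

```text
clock: 10.72
position: [0.4986, 0.2868, 0.0457]
ee_rot: [[0.997, -0.071, 0.002], [-0.071, -0.997, 0.001], [0.002, -0.001, -1.0]]
ft_force: [-3.0, -2.2, 6.1]
width: 0.0298
```

Emit:
send_rows:
  commands:
    - [0,0,0,0,0,0,0.58]
    - [0,0,0,0,0,0,0.5]
    - [0,0,0,0,0,0,0.45]
    - [0,0,-0.5,0,0,0,0.45]
    - [0,0,-3,0,0,0,0.45]
    - [0,0,-6,0,0,0,0.4]
    - [0,0,-5,0,0,0,0.2]
    - [0,0,-3,0,0,0,0]

```text
clock: 11.72
position: [0.4979, 0.2862, 0.2242]
ee_rot: [[0.997, -0.071, 0.001], [-0.071, -0.997, 0.001], [0.001, -0.001, -1.0]]
ft_force: [0.6, 0.6, 0.3]
width: 0.0837
```

```bash
python3 plan.py .663 .132 .19 -7 6 0
```

```text
t 11.72 pos [497.9 286.2 224.2] yaw -4.07 w 83.7 F [0.6 0.6 0.3] j [ 21.  12.  89.   0.  78. 115.]
delta mm [ 165.1 -154.2  -34.2] turn [-0.04 -0.06  2.93]
[2.93, 2.37, 0.57, -0.01, -0.01, 0.49, 0.0]
[2.95, 2.34, 0.57, -0.01, -0.01, 0.49, 0.0]
[2.97, 2.32, 0.57, -0.01, -0.01, 0.49, 0.0]
[2.99, 2.29, 0.57, -0.01, -0.01, 0.49, 0.0]
[3.01, 2.27, 0.57, -0.01, -0.01, 0.49, 0.0]
[3.02, 2.24, 0.57, -0.01, -0.01, 0.49, 0.0]
```

Emit:
send_rows:
  commands:
    - [0,4.8,0,0,0,0.4,0]
    - [0,4.8,0,0,0,0.4,0]
    - [0,4.8,0,0,0,0.4,0]
    - [0,4.8,0,0,0,0.4,0]
    - [0,4.8,0,0,0,0.4,0]
    - [0,4.8,0,0,0,0.4,0]

```text
clock: 12.48
position: [0.4766, -0.0047, 0.2316]
ee_rot: [[0.994, -0.106, 0.02], [-0.106, -0.994, 0.004], [0.019, -0.006, -1.0]]
ft_force: [0.6, -0.4, 0.8]
width: 0.0856
```

Run:
```python
from h import *
from crop import *
for c in("top","side"): cv2.imwrite(f"pics/{c}6.png",r.read_camera(c)[:,:,::-1])
t=cv2.imread("pics/top6.png"); s=cv2.imread("pics/side6.png")
crop(t,215,140,80,90,7,"pics/h7.png")
crop(s,160,245,110,100,7,"pics/h8.png")
a=cv2.resize(t[220:320,90:210],None,fx=3.3,fy=3.3,interpolation=2);b=cv2.resize(s[370:480,160:300],None,fx=2.9,fy=3,interpolation=2)
cv2.imwrite("pics/h9.png",np.hstack([a,b]))
```

```text
(no output)
```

View pics/h7.png

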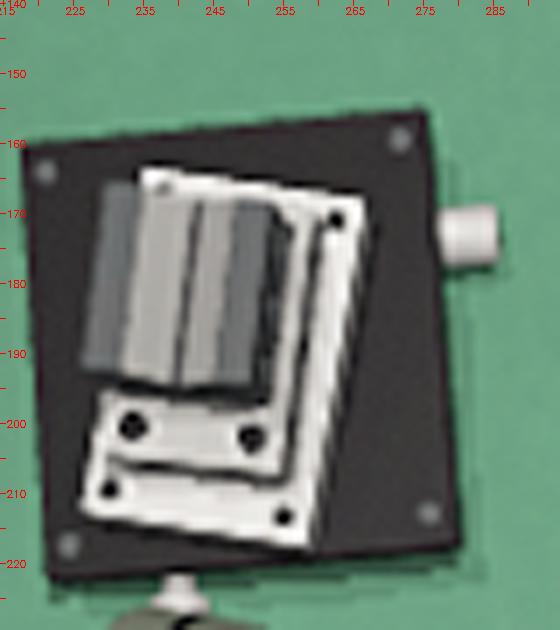

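View pics/h8.png

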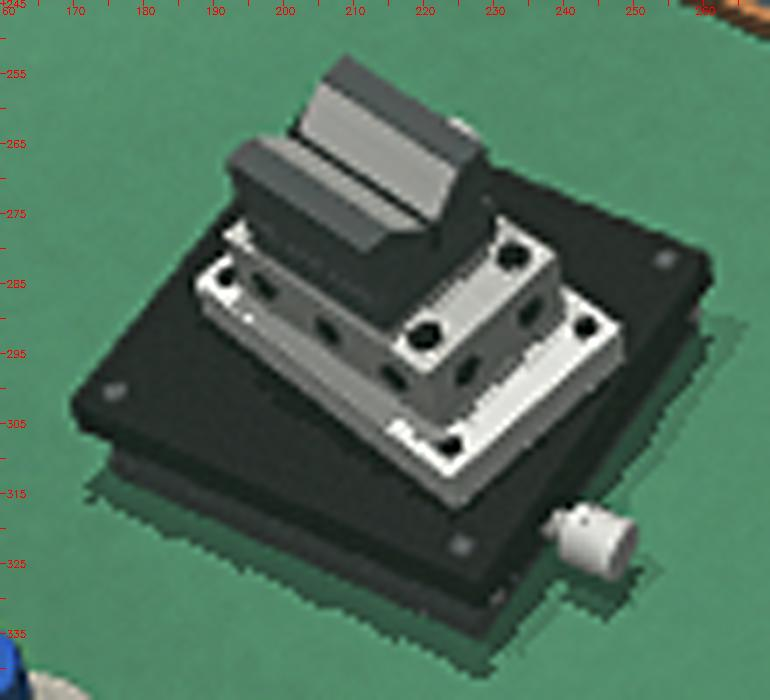

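View pics/h9.png

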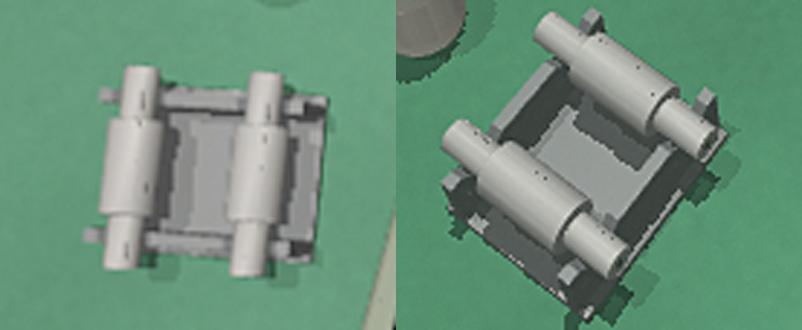

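```bash
python3 - <<'E'
from fit import *
def rect(a,b,y0,z): return [[a,y0+b,z],[a,y0-b,z],[-a,y0-b,z],[-a,y0+b,z]]
T=((215,140),7);S=((160,245),7)
print("vblock")
V=rect(.025,.022,0,.113)
p=fitpts([("top",V,px(*T,[(107,180),(270,201),(248,385),(82,365)])),
("side",[V[1],V[2],V[3],V[0]],px(*S,[(345,55),(490,155),(363,250),(230,160)]))],[.66,.13,-.1])
print("riser")
V=rect(.0375,.025,0,.077)
fitpts([("top",[V[1],V[2],V[3]],px(*T,[(322,217),(278,475),(103,455)])),
("side",[V[3],V[2]],px(*S,[(430,375),(558,258)]))],[.66,.13,-.1])
print("plate")
V=rect(.05,.032,0,.052)
fitpts([("top",V,px(*T,[(142,168),(367,200),(312,550),(82,513)])),
("side",[V[0],V[3],V[2]],px(*S,[(197,285),(455,480),(622,328)]))],[.66,.13,-.1])
E
python3 plan.py .663 .132 .19 -7 6 0
```

```text
vblock
('top',) xy mm [664.5 132.7] yaw -6.85 rms px 0.18
('side',) xy mm [668.1 131.9] yaw -7.31 rms px 0.56
('top', 'side') xy mm [665.9 132.7] yaw -7.14 rms px 0.77
riser
('top',) xy mm [658.8 130.6] yaw -8.28 rms px 0.37
('side',) xy mm [663.4 131.7] yaw -6.32 rms px 0.41
('top', 'side') xy mm [660.4 130.5] yaw -8.57 rms px 0.87
plate
('top',) xy mm [657.8 131.7] yaw -8.66 rms px 0.41
('side',) xy mm [661.5 131.8] yaw -8.5 rms px 0.34
('top', 'side') xy mm [659.3 131.9] yaw -8.77 rms px 0.75
t 12.57 pos [476.6  -7.2 231.6] yaw -6.41 w 85.6 F [-0.2  0.6  0.1] j [-11.  -1. 103.   0.  77.  85.]
delta mm [186.4 139.2 -41.6] turn [-0.23 -1.07  0.59]
[2.81, -2.65, 0.76, -0.04, -0.18, 0.1, 0.0]
[2.81, -2.65, 0.75, -0.04, -0.18, 0.1, 0.0]
[2.81, -2.66, 0.74, -0.04, -0.18, 0.1, 0.0]
[2.81, -2.67, 0.72, -0.04, -0.18, 0.1, 0.0]
[2.8, -2.67, 0.71, -0.04, -0.18, 0.1, 0.0]
[2.8, -2.68, 0.7, -0.04, -0.18, 0.1, 0.0]
```

Emit:
send_rows:
  commands:
    - [2.8,-2.6,0.7,-0.2,-1.0,0.1,0]
    - [2.8,-2.6,0.7,0,0,0.1,0]
    - [2.8,-2.6,0.7,0,0,0.1,0]
    - [2.8,-2.6,0.7,0,0,0.1,0]
    - [2.8,-2.6,0.7,0,0,0.1,0]
    - [2.8,-2.6,0.7,0,0,0.1,0]
    - [0,0,0,0,0,0,0]

```text
clock: 13.45
position: [0.6678, 0.1363, 0.1906]
ee_rot: [[0.992, -0.124, 0.004], [-0.124, -0.992, 0.002], [0.004, -0.002, -1.0]]
ft_force: [-0.6, -0.7, -1.1]
width: 0.0855
```

```bash
python3 plan.py .6655 .1323 .15 -7 1 0
```

```text
t 13.45 pos [667.8 136.3 190.6] yaw -7.1 w 85.5 F [-0.6 -0.7 -1.1] j [  4.  27.  75.   0.  78. 101.]
delta mm [ -2.3  -4.  -40.6] turn [-0.14 -0.22 -0.1 ]
[-0.19, 0.43, 4.06, -0.14, -0.22, -0.1, 0.0]
```

Emit:
send_rows:
  commands:
    - [-0.2,0.4,2.0,-0.1,-0.2,0,0]
    - [0,0,2.0,0,0,0,0]
    - [0,0,0,0,0,0,0]
    - [0,0,0,0,0,0,0]

```text
clock: 13.95
position: [0.6623, 0.1317, 0.1472]
ee_rot: [[0.992, -0.124, -0.003], [-0.124, -0.992, -0.0], [-0.003, 0.0, -1.0]]
ft_force: [0.4, -0.8, 0.1]
width: 0.0852
```

```bash
python3 plan.py .6655 .1323 .11 -7 1 0
```

```text
t 13.95 pos [662.3 131.7 147.2] yaw -7.13 w 85.2 F [ 0.4 -0.8  0.1] j [  4.  28.  78.   0.  74. 101.]
delta mm [  3.2   0.6 -37.2] turn [ 0.03  0.19 -0.13]
[0.33, -0.11, 3.72, 0.03, 0.19, -0.13, 0.0]
```

Emit:
send_rows:
  commands:
    - [0.3,-0.05,2.0,0,0.2,-0.1,0]
    - [0,0,2.0,0,0,0,0]
    - [0,0,0.6,0,0,0,0]
    - [0,0,0,0,0,0,0]
    - [0,0,0,0,0,0,0]

```text
clock: 14.58
position: [0.6656, 0.1313, 0.0984]
ee_rot: [[0.992, -0.123, 0.001], [-0.123, -0.992, -0.0], [0.001, 0.0, -1.0]]
ft_force: [0.1, -0.2, -0.0]
width: 0.0857
```

```bash
python3 plan.py .6655 .1323 .094 -7 1 0
```

```text
t 14.57 pos [665.6 131.3  98.4] yaw -7.07 w 85.7 F [ 0.1 -0.2 -0. ] j [  4.  32.  79.  -0.  69. 101.]
delta mm [-0.1  1.  -4.4] turn [ 0.02 -0.06 -0.07]
[-0.03, -0.1, 0.44, 0.02, -0.06, -0.07, 0.0]
```

Emit:
send_rows:
  commands:
    - [0,-0.1,0.45,0,0,0,0]
    - [0,0,0,0,0,0,0.3]
    - [0,0,0,0,0,0,0.4]
    - [0,0,0,0,0,0,0.44]
    - [0,0,0,0,0,0,0.48]
    - [0,0,0,0,0,0,0.5]
    - [0,0,0,0,0,0,1]
    - [0,0,0,0,0,0,1]

```text
clock: 15.58
position: [0.6672, 0.1322, 0.0959]
ee_rot: [[0.992, -0.123, 0.005], [-0.123, -0.992, -0.001], [0.005, 0.0, -1.0]]
ft_force: [-0.6, -0.8, 0.2]
width: 0.0432
```

```bash
python3 plan.py .6655 .1323 .094 -7 1 0
```

```text
t 15.57 pos [667.2 132.2  95.9] yaw -7.07 w 43.2 F [-0.6 -0.8  0.2] j [  4.  32.  79.  -0.  69. 101.]
delta mm [-1.7  0.1 -1.9] turn [ 0.   -0.28 -0.07]
[-0.17, 0.01, 0.19, 0.0, -0.28, -0.07, 0.0]
```

Emit:
send_rows:
  commands:
    - [0,0,-0.5,0,0,0,1]
    - [0,0,-1.5,0,0,0,1]
    - [0,0,-3,0,0,0,1]
    - [0,0,-3,0,0,0,1]

```text
clock: 16.08
position: [0.6616, 0.1324, 0.1713]
ee_rot: [[0.992, -0.123, -0.011], [-0.123, -0.992, -0.001], [-0.011, 0.002, -1.0]]
ft_force: [1.1, 0.2, -3.9]
width: 0.043
```

```bash
python3 plan.py .46 -.028 .15 0.6 7 1
```

```text
t 16.07 pos [661.6 132.4 171.3] yaw -7.06 w 43.0 F [ 1.1  0.2 -3.9] j [  4.  27.  76.  -0.  77. 101.]
delta mm [-201.6 -160.4  -21.3] turn [ 0.08  0.62 -7.66]
[-2.57, 2.63, 0.34, 0.01, 0.09, -1.09, 1.0]
[-2.62, 2.58, 0.33, 0.01, 0.09, -1.09, 1.0]
[-2.67, 2.53, 0.33, 0.01, 0.09, -1.09, 1.0]
[-2.72, 2.48, 0.32, 0.01, 0.09, -1.09, 1.0]
[-2.77, 2.42, 0.32, 0.01, 0.09, -1.09, 1.0]
[-2.81, 2.37, 0.31, 0.01, 0.09, -1.09, 1.0]
[-2.86, 2.32, 0.31, 0.01, 0.09, -1.09, 1.0]
```

Emit:
send_rows:
  commands:
    - [-2.6,2.6,0,0,0.5,-1.1,1]
    - [-2.6,2.6,0,0,0,-1.1,1]
    - [-2.7,2.5,0,0,0,-1.1,1]
    - [-2.7,2.5,0,0,0,-1.1,1]
    - [-2.8,2.4,0,0,0,-1.1,1]
    - [-2.8,2.4,0,0,0,-1.1,1]
    - [-2.8,2.3,0,0,0,-1.1,1]
    - [0,0,0,0,0,0,1]

```text
clock: 17.08
position: [0.4573, -0.0314, 0.1794]
ee_rot: [[1.0, 0.018, 0.011], [0.018, -1.0, -0.002], [0.011, 0.002, -1.0]]
ft_force: [0.4, -0.0, -4.6]
width: 0.0427
```

```bash
python3 plan.py .46 -.028 .08 0.6 4 1
```

```text
t 17.07 pos [457.3 -31.4 179.4] yaw 1.01 w 42.7 F [ 0.4 -0.  -4.6] j [-15.   1. 108.   0.  71.  74.]
delta mm [  2.7   3.4 -99.4] turn [ 0.1  -0.65  0.41]
[0.04, -0.09, 2.49, 0.02, -0.16, 0.1, 1.0]
[0.05, -0.09, 2.49, 0.02, -0.16, 0.1, 1.0]
[0.05, -0.09, 2.49, 0.02, -0.16, 0.1, 1.0]
[0.06, -0.09, 2.49, 0.02, -0.16, 0.1, 1.0]
```

Emit:
send_rows:
  commands:
    - [0.2,-0.3,2.5,0,-0.6,0.4,1]
    - [0,0,2.5,0,0,0,1]
    - [0,0,2.5,0,0,0,1]
    - [0,0,2.5,0,0,0,1]
    - [0,0,0,0,0,0,1]
    - [0,0,0,0,0,0,1]

```text
clock: 17.82
position: [0.4673, -0.0274, 0.0831]
ee_rot: [[1.0, 0.01, 0.015], [0.01, -1.0, -0.002], [0.015, 0.002, -1.0]]
ft_force: [-0.1, -0.3, -4.3]
width: 0.0429
```

```bash
python3 plan.py .46 -.028 .07 0.6 1 1
```

```text
t 17.82 pos [467.3 -27.4  83.1] yaw 0.58 w 42.9 F [-0.1 -0.3 -4.3] j [-14.  10. 112.   0.  58.  75.]
delta mm [ -7.3  -0.6 -13.1] turn [ 0.14 -0.86 -0.02]
[-0.75, 0.05, 1.3, 0.14, -0.86, -0.02, 1.0]
```

Emit:
send_rows:
  commands:
    - [-0.75,0.05,0.9,0.1,-0.85,0,1]
    - [0,0,0,0,0,0,1]
    - [0,0,0,0,0,0,1]
    - [0,0,0,0,0,0,1]

```text
clock: 18.32
position: [0.462, -0.0284, 0.0764]
ee_rot: [[1.0, 0.01, 0.005], [0.01, -1.0, -0.002], [0.005, 0.002, -1.0]]
ft_force: [-0.3, -0.5, -4.6]
width: 0.043
```

```bash
python3 - <<'E'
from h import *
from crop import *
for c in("top","side"): cv2.imwrite(f"pics/{c}7.png",r.read_camera(c)[:,:,::-1])
t=cv2.imread("pics/top7.png"); s=cv2.imread("pics/side7.png")
crop(t,260,230,110,90,7,"pics/h7.png")
crop(s,290,245,110,100,7,"pics/h8.png")
E
python3 plan.py .46 -.028 .07 0.6 1 1
```

```text
t 18.43 pos [462.1 -28.4  76.4] yaw 0.59 w 42.7 F [ 0.5  0.3 -4.9] j [-14.  10. 112.  -0.  57.  75.]
delta mm [-2.1  0.4 -6.4] turn [ 0.12 -0.29 -0.01]
[-0.21, -0.05, 0.64, 0.12, -0.29, -0.01, 1.0]
```

View pics/h7.png

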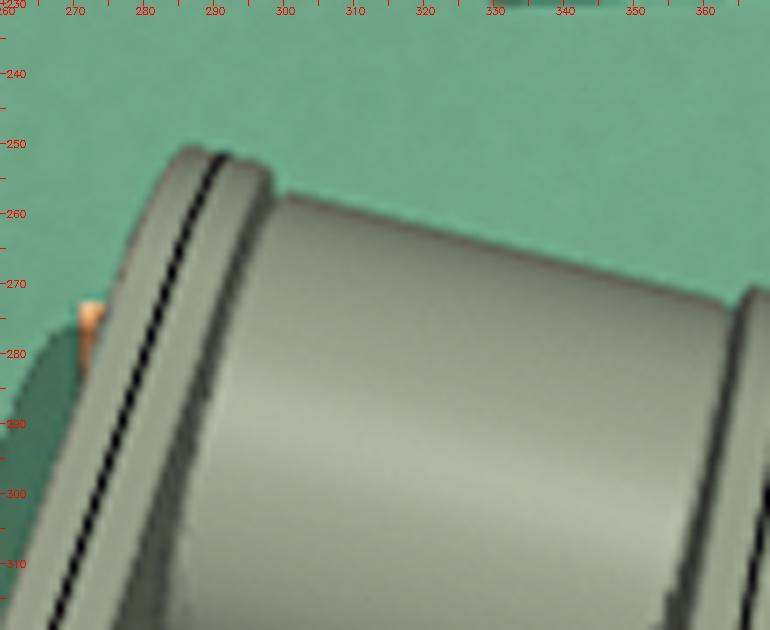

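View pics/h8.png

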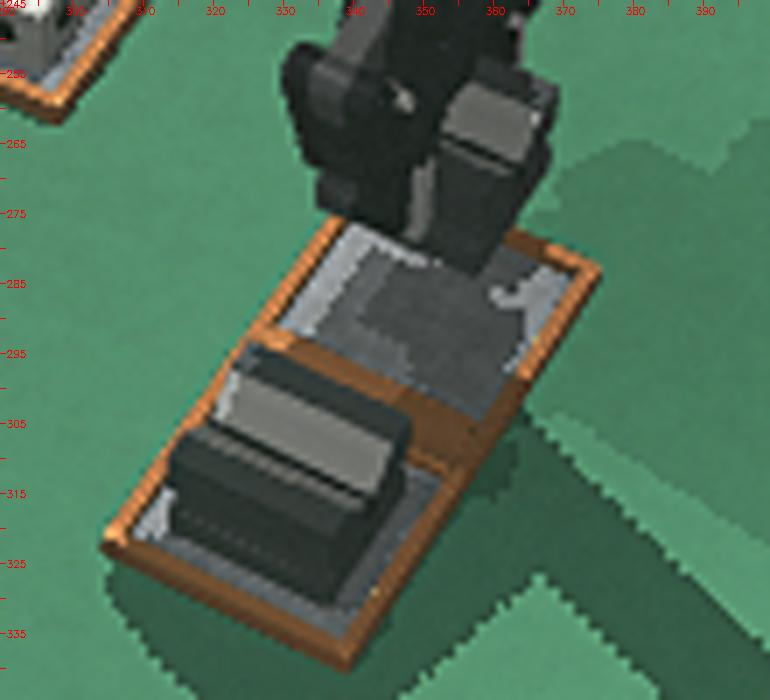

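Run:
```python
from fit import *
S=((290,245),7)
zu=.0575
def rep(M,u):
    f=lambda q:(proj("side",W([q[0],q[1],np.radians(.6)],M))-u).ravel()
    s=least_squares(f,[.46,-.03]); print((s.x*1e3).round(1),s.fun.round(1))
rep([[-.025,-.022,zu+.036],[-.025,.022,zu]],px(*S,[(557,96),(480,273)]))
# twin (relative to own centre)
rep([[-.025,-.022,.040],[-.025,.022,.004],[.025,.022,.04],[.025,-.022,.04]],px(*S,[(410,413),(330,606),(172,440),(245,342)]))
# case outer
c=[[.038,-.035,.009],[-.038,-.035,.009],[-.038,.115,.009],[.038,.115,.009]]
rep(c[1:],px(*S,[(602,265),(347,655),(104,535)]))
# overlay
big=cv2.imread("pics/h8.png")
def box(p,z0,z1,a,b):
    for z in(z0,z1):
        q=((proj("side",W(p,[[a,b,z],[a,-b,z],[-a,-b,z],[-a,b,z]]))-[290,245]+.5)*7).astype(int); cv2.polylines(big,[q],True,(0,0,255),1)
p=[.4634,-.0288,np.radians(.6)]
box(p,.004,.009,.033,.030)
p2=[.4634,.0512,np.radians(.6)]; box(p2,.004,.04,.025,.022)
p3=[.4621+.004,-.0284,np.radians(.6)]; box(p3,.0575,.0935,.025,.022)
cv2.imwrite("pics/h8o.png",big)
```

```text
[464.1 -28.2] [ 0.5 -1.3 -0.5  1.3]
[463.4  50.1] [ 0.4 -0.3 -0.2  0.  -0.8  1.5  0.6 -1.2]
[463.7 -28.9] [ 0.3 -0.3  0.2  0.4 -0.5 -0.2]
```

View pics/h8o.png

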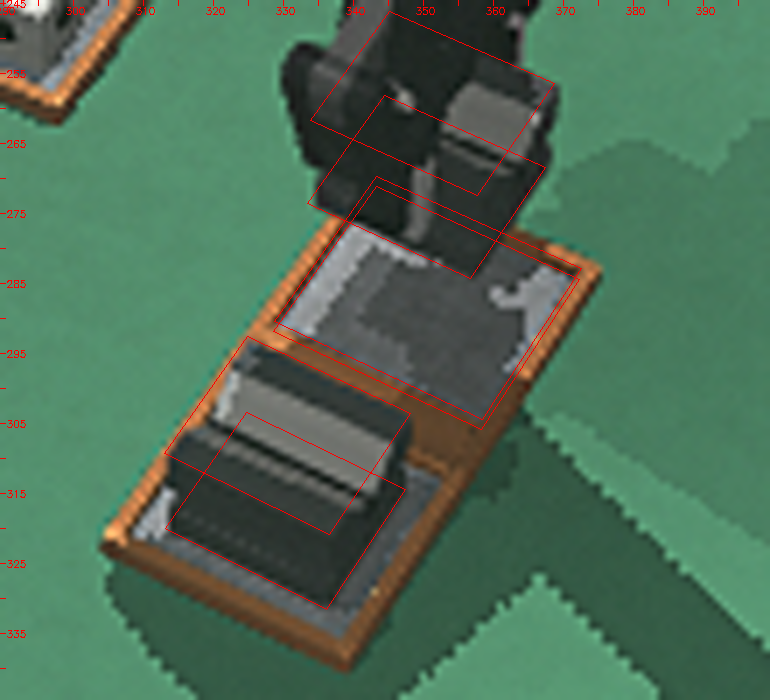

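Emit:
send_rows:
  commands:
    - [-0.05,0.02,1.7,0.1,-0.3,0,1]
    - [0,0,1.7,0,0,0,1]
    - [0,0,0,0,0,0,1]
    - [0,0,0,0,0,0,1]

```text
clock: 18.92
position: [0.4613, -0.0287, 0.0397]
ee_rot: [[1.0, 0.01, -0.002], [0.01, -1.0, 0.0], [-0.002, -0.0, -1.0]]
ft_force: [-0.2, -0.5, -4.3]
width: 0.0426
```

```bash
python3 plan.py .4615 -.0286 .028 0.6 1 1
```

```text
t 18.93 pos [461.3 -28.7  39.7] yaw 0.58 w 42.6 F [-0.2 -0.5 -4.3] j [-14.  14. 113.  -0.  53.  75.]
delta mm [  0.2   0.1 -11.7] turn [-0.01  0.09 -0.02]
[0.02, -0.01, 1.17, -0.01, 0.09, -0.02, 1.0]
```

Emit:
send_rows:
  commands:
    - [0,0,0.9,0,0.1,0,1]
    - [0,0,0.3,0,0,0,1]
    - [0,0,0.15,0,0,0,1]
    - [0,0,0.05,0,0,0,1]

```text
clock: 19.42
position: [0.4621, -0.0289, 0.0255]
ee_rot: [[1.0, 0.01, 0.002], [0.01, -1.0, -0.0], [0.002, 0.0, -1.0]]
ft_force: [0.4, -0.4, -4.7]
width: 0.0432
```

```bash
python3 plan.py .4615 -.0286 .0229 0.6 1 1
```

```text
t 19.43 pos [462.1 -28.9  25.5] yaw 0.58 w 43.2 F [ 0.4 -0.4 -4.7] j [-14.  16. 113.   0.  51.  75.]
delta mm [-0.6  0.3 -2.6] turn [ 0.02 -0.12 -0.02]
[-0.06, -0.03, 0.26, 0.02, -0.12, -0.02, 1.0]
```

Emit:
send_rows:
  commands:
    - [-0.06,-0.03,0.12,0,-0.1,0,1]
    - [0,0,0.12,0,0,0,1]

```text
clock: 19.68
position: [0.4619, -0.0287, 0.0234]
ee_rot: [[1.0, 0.01, 0.001], [0.01, -1.0, -0.001], [0.001, 0.001, -1.0]]
ft_force: [-1.5, -0.2, -3.9]
width: 0.0432
```

Emit:
send_rows:
  commands:
    - [0,0,0.1,0,0,0,1]
    - [0,0,0.08,0,0,0,1]

```text
clock: 19.92
position: [0.4619, -0.0287, 0.0228]
ee_rot: [[1.0, 0.01, 0.0], [0.01, -1.0, -0.001], [0.0, 0.001, -1.0]]
ft_force: [-4.2, 1.5, 8.1]
width: 0.0429
```

Emit:
send_rows:
  commands:
    - [0,0,0,0,0,0,0.45]
    - [0,0,0,0,0,0,0.4]
    - [0,0,0,0,0,0,0.35]
    - [0,0,-0.5,0,0,0,0.35]
    - [0,0,-3,0,0,0,0.35]
    - [0,0,-5,0,0,0,0.2]
    - [0,0,-5,0,0,0,0]
    - [0,0,-3,0,0,0,0]

```text
clock: 20.92
position: [0.4615, -0.0286, 0.1922]
ee_rot: [[1.0, 0.01, -0.001], [0.01, -1.0, -0.0], [-0.001, 0.0, -1.0]]
ft_force: [0.3, 0.0, -0.5]
width: 0.0856
```

```bash
python3 plan.py .46 -.20 .22 0.6 3 0
```

```text
t 20.93 pos [461.5 -28.6 192.2] yaw 0.57 w 85.6 F [ 0.3  0.  -0.5] j [-14.   1. 107.  -0.  73.  75.]
delta mm [  -1.5 -171.4   27.8] turn [ 0.01  0.03 -0.03]
[-0.11, 5.71, -0.93, 0.0, 0.01, -0.01, 0.0]
[-0.11, 5.71, -0.93, 0.0, 0.01, -0.01, 0.0]
[-0.11, 5.71, -0.93, 0.0, 0.01, -0.01, 0.0]
```

Move aside to clear the top view of the V-case and stack.

Emit:
send_rows:
  commands:
    - [0,5.5,-1,0,0,0,0]
    - [0,5.5,-1,0,0,0,0]
    - [0,5.5,-1,0,0,0,0]
    - [0,2,0,0,0,0,0]

```text
clock: 21.42
position: [0.4668, -0.2175, 0.2298]
ee_rot: [[1.0, 0.016, 0.012], [0.017, -1.0, -0.005], [0.011, 0.005, -1.0]]
ft_force: [0.0, 0.3, -0.4]
width: 0.0853
```

Run:
```python
from h import *
from crop import *
for c in("top","side"): cv2.imwrite(f"pics/{c}8.png",r.read_camera(c)[:,:,::-1])
t=cv2.imread("pics/top8.png"); s=cv2.imread("pics/side8.png")
crop(t,215,140,80,90,7,"pics/h7.png")
crop(s,160,245,110,100,7,"pics/h8.png")
crop(t,262,265,95,55,8,"pics/h9.png")
```

```text
(no output)
```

View pics/h7.png

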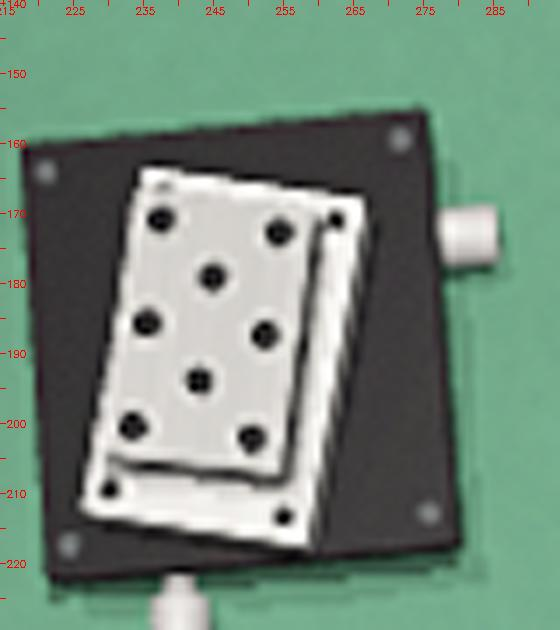

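View pics/h8.png

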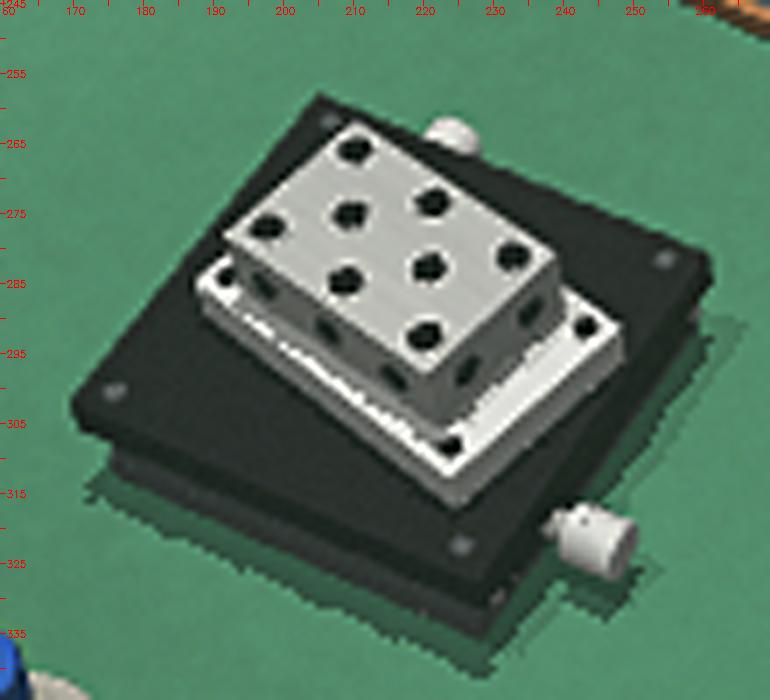

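View pics/h9.png

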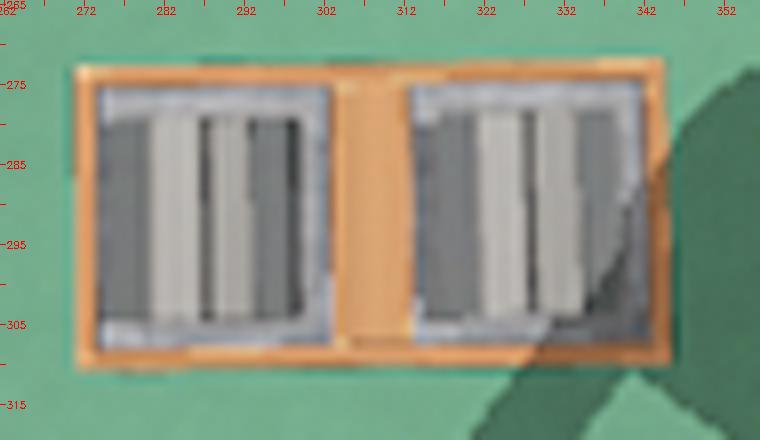

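```bash
python3 - <<'E'
from fit import *
def rect(a,b,y0,z): return [[a,y0+b,z],[a,y0-b,z],[-a,y0-b,z],[-a,y0+b,z]]
T=((215,140),7);S=((160,245),7)
V=rect(.0375,.025,0,.077)
fitpts([("top",[V[1],V[2],V[3]],px(*T,[(322,215),(280,477),(103,455)])),
("side",[V[1],V[2],V[3],V[0]],px(*S,[(357,122),(558,258),(430,375),(225,237)]))],[.66,.13,-.1])
# yaw from holes in top
h=px(*T,[(161,220),(280,232),(265,335),(252,437),(133,427),(147,323)]);w=unproj("top",h,.077)
for a,b in((4,0),(3,1)): print(np.degrees(np.arctan2(*(w[b]-w[a])[[1,0]])))
print((w[[0,1,3,4]].mean(0)*1e3).round(1))
hs=px(*S,[(355,149),(513,255),(425,335),(267,226)]);w=unproj("side",hs,.077);print((w.mean(0)*1e3).round(1))
for a,b in((1,0),(2,3)): print(np.degrees(np.arctan2(*(w[b]-w[a])[[1,0]])))
E
python3 plan.py .66 .131 .16 -7.5 8 0
```

```text
('top',) xy mm [658.8 130.5] yaw -8.05 rms px 0.19
('side',) xy mm [663.1 131.7] yaw -6.47 rms px 0.31
('top', 'side') xy mm [661.4 131.4] yaw -7.13 rms px 0.89
-6.604388415150369
-6.8991335454376115
[660.2 132.1  77. ]
[664.9 130.5  77. ]
-6.711652349039425
-6.6676993372219435
t 21.52 pos [ 466.2 -216.2  228.5] yaw 0.94 w 85.3 F [-0.1  0.2 -0.2] j [-35.   5.  98.   0.  77.  54.]
delta mm [193.8 347.2 -68.5] turn [ 0.15 -0.54  8.44]
[2.49, -4.3, 0.86, 0.02, -0.07, 1.05, 0.0]
[2.41, -4.35, 0.86, 0.02, -0.07, 1.05, 0.0]
[2.33, -4.39, 0.86, 0.02, -0.07, 1.05, 0.0]
[2.25, -4.43, 0.86, 0.02, -0.07, 1.05, 0.0]
[2.17, -4.47, 0.86, 0.02, -0.07, 1.05, 0.0]
[2.08, -4.51, 0.86, 0.02, -0.07, 1.05, 0.0]
[2.0, -4.55, 0.86, 0.02, -0.07, 1.05, 0.0]
[1.92, -4.58, 0.86, 0.02, -0.07, 1.05, 0.0]
```

Emit:
send_rows:
  commands:
    - [2.5,-4.3,0.6,0.1,-0.5,1.0,0]
    - [2.4,-4.35,0.6,0,0,1.0,0]
    - [2.3,-4.4,0.6,0,0,1.0,0]
    - [2.25,-4.4,0.6,0,0,1.0,0]
    - [2.2,-4.4,0.6,0,0,1.0,0]
    - [2.1,-4.5,0.6,0,0,1.0,0]
    - [2.0,-4.5,0.6,0,0,1.0,0]
    - [1.9,-4.2,0.6,0,0,0.9,0]

```text
clock: 22.52
position: [0.6553, 0.1472, 0.1743]
ee_rot: [[0.992, -0.122, -0.012], [-0.122, -0.993, 0.005], [-0.012, -0.003, -1.0]]
ft_force: [0.1, 0.0, -0.4]
width: 0.085
```

```bash
python3 plan.py .662 .1313 .13 -6.9 2 0
```

```text
t 22.52 pos [655.3 147.2 174.3] yaw -7.01 w 85.0 F [ 0.1  0.  -0.4] j [  5.  27.  77.   0.  77. 102.]
delta mm [  6.7 -15.9 -44.3] turn [-0.18  0.7  -0.11]
[0.46, 0.76, 2.21, -0.09, 0.35, -0.06, 0.0]
[0.44, 0.75, 2.21, -0.09, 0.35, -0.06, 0.0]
```

Emit:
send_rows:
  commands:
    - [0.9,1.5,2.2,-0.2,0.7,0,0]
    - [0,0,2.2,0,0,0,0]
    - [0,0,0,0,0,0,0]
    - [0,0,0,0,0,0,0]

```text
clock: 23.02
position: [0.658, 0.1428, 0.1264]
ee_rot: [[0.994, -0.109, -0.007], [-0.109, -0.994, 0.002], [-0.007, -0.001, -1.0]]
ft_force: [-0.3, 0.8, 1.1]
width: 0.0853
```

```bash
python3 plan.py .662 .1313 .09 -6.9 1 0
```

```text
t 23.02 pos [658.  142.8 126.4] yaw -6.25 w 85.3 F [-0.3  0.8  1.1] j [  5.  29.  79.   0.  72. 101.]
delta mm [  4.  -11.5 -36.4] turn [-0.08  0.39  0.65]
[0.55, 1.1, 3.63, -0.08, 0.39, 0.65, 0.0]
```

Emit:
send_rows:
  commands:
    - [0.5,1.1,1.0,-0.1,0.4,0.65,0]
    - [0,0,0.5,0,0,0,0]
    - [0,0,0,0,0,0,0]
    - [0,0,0,0,0,0,0]

```text
clock: 23.52
position: [0.6629, 0.1301, 0.113]
ee_rot: [[0.993, -0.122, 0.004], [-0.122, -0.993, -0.0], [0.004, -0.0, -1.0]]
ft_force: [-0.2, 0.6, -0.1]
width: 0.0851
```

```bash
python3 plan.py .662 .1313 .068 -6.9 1 0
```

```text
t 23.52 pos [662.9 130.1 113. ] yaw -7.01 w 85.1 F [-0.2  0.6 -0.1] j [  4.  30.  79.  -0.  70. 101.]
delta mm [ -0.9   1.2 -45. ] turn [-0.01 -0.24 -0.11]
[-0.13, -0.1, 4.5, -0.01, -0.24, -0.11, 0.0]
```

Emit:
send_rows:
  commands:
    - [-0.1,-0.1,2.0,0,-0.2,-0.1,0]
    - [0,0,1.6,0,0,0,0]
    - [0,0,0.6,0,0,0,0]
    - [0,0,0,0,0,0,0]
    - [0,0,0,0,0,0,0]

```text
clock: 24.15
position: [0.6614, 0.1315, 0.0668]
ee_rot: [[0.993, -0.12, -0.002], [-0.12, -0.993, 0.0], [-0.002, 0.0, -1.0]]
ft_force: [-0.3, -0.8, 0.2]
width: 0.0857
```

```bash
python3 plan.py .662 .1313 .068 -6.9 1 0
```

```text
t 24.15 pos [661.4 131.5  66.8] yaw -6.89 w 85.7 F [-0.3 -0.8  0.2] j [  4.  33.  80.   0.  66. 101.]
delta mm [ 0.6 -0.2  1.2] turn [0.   0.09 0.01]
[0.07, 0.01, -0.12, 0.0, 0.09, 0.01, 0.0]
```

Emit:
send_rows:
  commands:
    - [0,0,-0.1,0,0,0,0.25]
    - [0,0,0,0,0,0,0.33]
    - [0,0,0,0,0,0,0.37]
    - [0,0,0,0,0,0,0.41]
    - [0,0,0,0,0,0,0.43]
    - [0,0,0,0,0,0,1]
    - [0,0,0,0,0,0,1]

```text
clock: 25.02
position: [0.6628, 0.1311, 0.0703]
ee_rot: [[0.993, -0.12, 0.002], [-0.12, -0.993, -0.0], [0.002, 0.0, -1.0]]
ft_force: [-0.1, -0.7, 0.2]
width: 0.0486
```

```bash
python3 plan.py .662 .1313 .068 -6.9 1 0
```

```text
t 25.02 pos [662.8 131.1  70.3] yaw -6.89 w 48.6 F [-0.1 -0.7  0.2] j [  4.  33.  80.  -0.  66. 101.]
delta mm [-0.8  0.2 -2.3] turn [ 0.   -0.12  0.01]
[-0.08, -0.01, 0.23, 0.0, -0.12, 0.01, 0.0]
```

Emit:
send_rows:
  commands:
    - [0,0,-0.5,0,0,0,1]
    - [0,0,-1.5,0,0,0,1]
    - [0,0,-3,0,0,0,1]
    - [0,0,-2,0,0,0,1]

```text
clock: 25.52
position: [0.6567, 0.1313, 0.1348]
ee_rot: [[0.993, -0.12, -0.014], [-0.12, -0.993, -0.0], [-0.014, 0.002, -1.0]]
ft_force: [0.4, -0.5, -6.5]
width: 0.0483
```

```bash
python3 plan.py .642 -.152 .13 2 7 1
```

```text
t 25.52 pos [656.7 131.3 134.8] yaw -6.89 w 48.3 F [ 0.4 -0.5 -6.5] j [  4.  29.  78.   0.  74. 101.]
delta mm [ -14.7 -283.3   -4.8] turn [ 0.06  0.82 -8.89]
[0.28, 4.04, 0.07, 0.01, 0.12, -1.27, 1.0]
[0.19, 4.05, 0.07, 0.01, 0.12, -1.27, 1.0]
[0.1, 4.05, 0.07, 0.01, 0.12, -1.27, 1.0]
[0.01, 4.05, 0.07, 0.01, 0.12, -1.27, 1.0]
[-0.08, 4.05, 0.07, 0.01, 0.12, -1.27, 1.0]
[-0.17, 4.05, 0.07, 0.01, 0.12, -1.27, 1.0]
[-0.26, 4.04, 0.07, 0.01, 0.12, -1.27, 1.0]
```

Emit:
send_rows:
  commands:
    - [0.3,4,-0.3,0,0.8,-1.3,1]
    - [0.2,4,-0.2,0,0,-1.3,1]
    - [0.1,4,0,0,0,-1.3,1]
    - [0,4,0,0,0,-1.3,1]
    - [-0.1,4,0,0,0,-1.3,1]
    - [-0.2,4,0,0,0,-1.2,1]
    - [-0.2,3.8,0,0,0,-1.2,1]
    - [0,0,0,0,0,0,1]

```text
clock: 26.52
position: [0.6444, -0.1532, 0.1458]
ee_rot: [[0.999, 0.043, 0.005], [0.043, -0.999, -0.001], [0.005, 0.001, -1.0]]
ft_force: [0.1, 0.8, -5.9]
width: 0.0482
```

```bash
python3 plan.py .642 -.152 .10 2 1 1
```

```text
t 26.52 pos [ 644.4 -153.2  145.8] yaw 2.48 w 48.2 F [ 0.1  0.8 -5.9] j [-21.  27.  80.   0.  73.  67.]
delta mm [ -2.4   1.2 -45.8] turn [ 0.07 -0.3   0.48]
[-0.26, -0.14, 4.58, 0.07, -0.3, 0.48, 1.0]
```

Emit:
send_rows:
  commands:
    - [-0.2,-0.1,2.5,0,-0.3,0.5,1]
    - [0,0,2.5,0,0,0,1]
    - [0,0,1,0,0,0,1]
    - [0,0,0,0,0,0,1]
    - [0,0,0,0,0,0,1]

```text
clock: 27.15
position: [0.6435, -0.1505, 0.0871]
ee_rot: [[0.999, 0.034, 0.002], [0.034, -0.999, 0.0], [0.002, -0.0, -1.0]]
ft_force: [-0.5, -0.2, -6.0]
width: 0.0483
```

```bash
python3 plan.py .642 -.152 .085 2 1 1
python3 - <<'E'
from h import *
from crop import *
for c in("top","side"): cv2.imwrite(f"pics/{c}9.png",r.read_camera(c)[:,:,::-1])
t=cv2.imread("pics/top9.png"); s=cv2.imread("pics/side9.png")
crop(t,320,150,100,90,7,"pics/h7.png")
crop(s,245,170,110,100,7,"pics/h8.png")
E
python3 plan.py .642 -.152 .085 2 1 1
```

```text
t 27.15 pos [ 643.5 -150.5   87.1] yaw 1.96 w 48.3 F [-0.5 -0.2 -6. ] j [-21.  30.  82.   0.  67.  67.]
delta mm [-1.5 -1.5 -2.1] turn [-0.01 -0.13 -0.04]
[-0.15, 0.14, 0.21, -0.01, -0.13, -0.04, 1.0]
t 27.25 pos [ 643.6 -150.7   87.3] yaw 1.95 w 48.7 F [-0.6 -0.7 -6.6] j [-21.  30.  82.   0.  67.  67.]
delta mm [-1.6 -1.3 -2.3] turn [ 0.   -0.16 -0.05]
[-0.16, 0.12, 0.23, 0.0, -0.16, -0.05, 1.0]
```

View pics/h7.png

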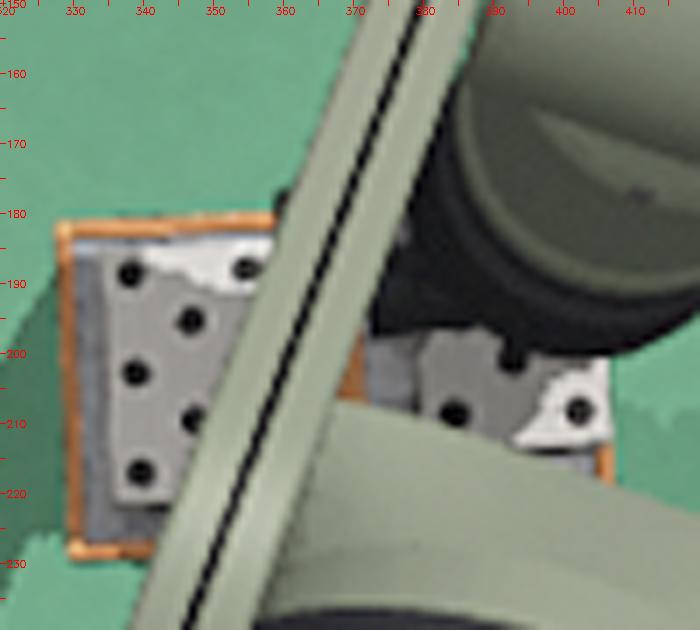

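View pics/h8.png

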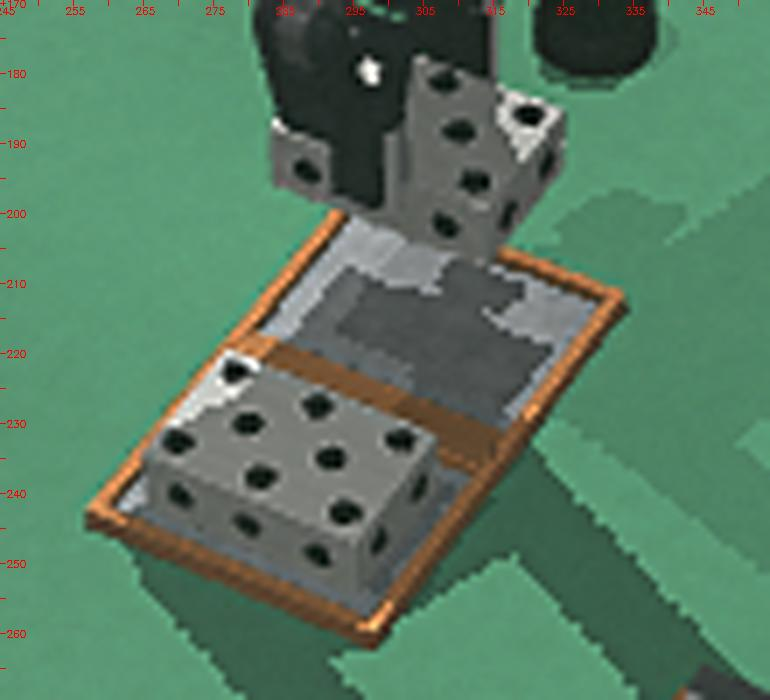

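Run:
```python
from fit import *
S=((245,170),7);T=((320,150),7)
zu=.0689;zt=zu+.025
def rep(c,M,u,yaw):
    f=lambda q:(proj(c,W([q[0],q[1],np.radians(yaw)],M))-u).ravel()
    s=least_squares(f,[.64,-.15]); print(c,(s.x*1e3).round(1),s.fun.round(1))
rep("side",[[-.0375,.025,zu],[.0375,.025,zu],[-.0375,-.025,zt]],px(*S,[(493,262),(273,187),(566,113)]),1.95)
rep("top",[[-.0375,-.025,zt]],px(*T,[(612,440)]),1.95)
c=[[-.0505,-.038,.009],[-.0505,.122,.009],[.0505,.122,.009]]
rep("side",c,px(*S,[(625,295),(373,632),(88,512)]),1.9)
rep("side",[[-.0375,.025,.004],[-.0375,.025,.029],[.0375,.025,.029],[-.0375,-.025,.029],[.0375,-.025,.029]],px(*S,[(358,595),(360,550),(145,462),(437,435),(240,347)]),1.9)
c=[[.0505,.122,.009],[-.0505,.122,.009]]
rep("top",c,px(*T,[(58,227),(70,558)]),1.9)
```

```text
side [ 645.2 -151.2] [-0.6  1.1  0.1 -0.4  0.6 -0.8]
top [ 641.5 -149.7] [0. 0.]
side [ 643.5 -151.9] [ 0.5 -0.2 -0.   0.5 -0.5 -0.4]
side [639.3 -67.9] [ 0.5  1.  -0.1 -0.4 -0.3 -1.1  1.   0.2 -1.2  0.2]
top [ 638.3 -152.1] [-0.  -0.5  0.   0.5]
```

Emit:
send_rows:
  commands:
    - [-0.2,0.14,2.0,0,-0.15,0,1]
    - [0,0,2.0,0,0,0,1]
    - [0,0,0.5,0,0,0,1]
    - [0,0,0,0,0,0,1]
    - [0,0,0,0,0,0,1]

```text
clock: 27.88
position: [0.6416, -0.1524, 0.0392]
ee_rot: [[0.999, 0.034, -0.0], [0.034, -0.999, -0.0], [-0.0, 0.0, -1.0]]
ft_force: [-0.7, -0.7, -5.7]
width: 0.0482
```

```bash
python3 plan.py .6416 -.1521 .0265 1.95 1 1
```

```text
t 27.88 pos [ 641.6 -152.4   39.2] yaw 1.94 w 48.2 F [-0.7 -0.7 -5.7] j [-21.  34.  84.  -0.  63.  67.]
delta mm [ -0.    0.3 -12.7] turn [ 0.    0.   -0.01]
[-0.0, -0.03, 1.27, 0.0, 0.0, -0.01, 1.0]
```

Emit:
send_rows:
  commands:
    - [0,0,1.0,0,0,0,1]
    - [0,0,0.3,0,0,0,1]
    - [0,0,0.15,0,0,0,1]
    - [0,0,0.05,0,0,0,1]

```text
clock: 28.38
position: [0.6427, -0.1527, 0.0244]
ee_rot: [[0.999, 0.034, 0.002], [0.034, -0.999, -0.001], [0.002, 0.001, -1.0]]
ft_force: [0.8, -0.6, -7.1]
width: 0.0482
```

```bash
python3 plan.py .6416 -.1521 .0223 1.95 1 1
```

```text
t 28.38 pos [ 642.7 -152.7   24.4] yaw 1.94 w 48.2 F [ 0.8 -0.6 -7.1] j [-21.  35.  84.  -0.  61.  67.]
delta mm [-1.1  0.6 -2.1] turn [ 0.05 -0.13 -0.01]
[-0.1, -0.07, 0.21, 0.05, -0.13, -0.01, 1.0]
```

Emit:
send_rows:
  commands:
    - [-0.1,-0.06,0.1,0.05,-0.13,0,1]
    - [0,0,0.1,0,0,0,1]

```text
clock: 28.62
position: [0.6419, -0.1523, 0.0228]
ee_rot: [[0.999, 0.034, 0.001], [0.034, -0.999, -0.0], [0.001, 0.0, -1.0]]
ft_force: [0.1, -0.3, -6.4]
width: 0.0479
```

Emit:
send_rows:
  commands:
    - [0,0,0.1,0,0,0,1]
    - [0,0,0.06,0,0,0,1]

```text
clock: 28.88
position: [0.6421, -0.1523, 0.0223]
ee_rot: [[0.999, 0.034, 0.001], [0.034, -0.999, -0.0], [0.001, 0.001, -1.0]]
ft_force: [-1.5, 0.1, -1.9]
width: 0.0483
```

Emit:
send_rows:
  commands:
    - [0,0,0.08,0,0,0,1]
    - [0,0,0.06,0,0,0,1]

```text
clock: 29.12
position: [0.6421, -0.1523, 0.0222]
ee_rot: [[0.999, 0.034, 0.001], [0.034, -0.999, -0.001], [0.001, 0.001, -1.0]]
ft_force: [-2.9, 0.5, -0.5]
width: 0.0484
```

Emit:
send_rows:
  commands:
    - [0,0,0.03,0,0,0,0.4]
    - [0,0,0,0,0,0,0.35]
    - [0,0,0,0,0,0,0.3]
    - [0,0,-0.5,0,0,0,0.3]
    - [0,0,-3,0,0,0,0.3]
    - [0,0,-5,0,0,0,0.2]
    - [0,0,-5,0,0,0,0]
    - [0,0,-3,0,0,0,0]

```text
clock: 30.12
position: [0.643, -0.1527, 0.1919]
ee_rot: [[0.999, 0.034, 0.004], [0.034, -0.999, -0.002], [0.004, 0.002, -1.0]]
ft_force: [-0.0, 0.1, -0.4]
width: 0.0852
```

```bash
python3 plan.py .50 -.06 .20 -4 4 0
```

```text
t 30.12 pos [ 643.  -152.7  191.9] yaw 1.94 w 85.2 F [-0.   0.1 -0.4] j [-21.  24.  78.  -0.  77.  67.]
delta mm [-143.    92.7    8.1] turn [ 0.09 -0.25  5.94]
[-3.49, -2.44, -0.22, 0.02, -0.06, 1.48, 0.0]
[-3.56, -2.35, -0.22, 0.02, -0.06, 1.48, 0.0]
[-3.62, -2.25, -0.21, 0.02, -0.06, 1.48, 0.0]
[-3.67, -2.16, -0.21, 0.02, -0.06, 1.48, 0.0]
```

Emit:
send_rows:
  commands:
    - [-3.5,-2.4,-0.2,0,0,1.5,0]
    - [-3.5,-2.4,-0.2,0,0,1.5,0]
    - [-3.6,-2.3,-0.2,0,0,1.5,0]
    - [-3.7,-2.2,-0.2,0,0,1.5,0]

```text
clock: 30.62
position: [0.5029, -0.0595, 0.2058]
ee_rot: [[0.997, -0.077, 0.021], [-0.077, -0.997, -0.007], [0.021, 0.006, -1.0]]
ft_force: [-0.3, 0.8, 0.7]
width: 0.0852
```

Run:
```python
from h import *
from crop import *
for c in("top","side"): cv2.imwrite(f"pics/{c}10.png",r.read_camera(c)[:,:,::-1])
t=cv2.imread("pics/top10.png"); s=cv2.imread("pics/side10.png")
crop(t,215,140,80,90,6,"pics/a.png");crop(t,320,170,95,65,6,"pics/b.png")
crop(s,160,245,110,100,7,"pics/h8.png")
a=cv2.imread("pics/a.png")[:,:];b=cv2.imread("pics/b.png")
H=max(a.shape[0],b.shape[0]);a=cv2.copyMakeBorder(a,0,H-a.shape[0],0,0,0);b=cv2.copyMakeBorder(b,0,H-b.shape[0],0,0,0)
cv2.imwrite("pics/h7.png",a);cv2.imwrite("pics/h9.png",b)
```

```text
(no output)
```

View pics/h7.png

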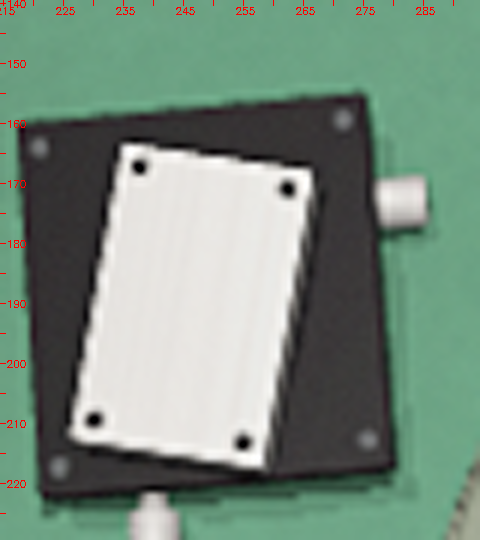

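View pics/h9.png

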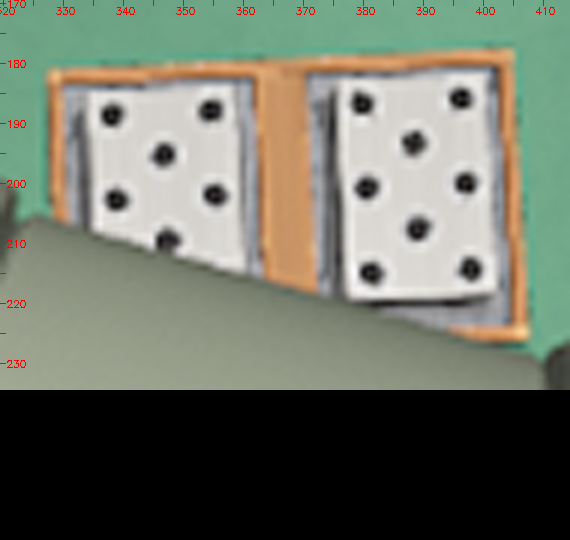

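View pics/h8.png

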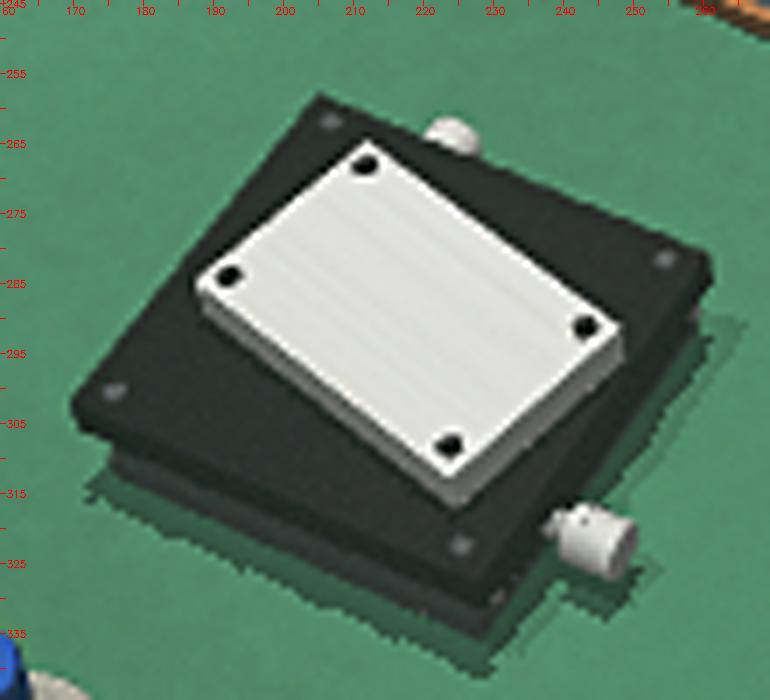

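```bash
python3 - <<'E'
from fit import *
def rect(a,b,y0,z): return [[a,y0+b,z],[a,y0-b,z],[-a,y0-b,z],[-a,y0+b,z]]
T=((215,140),6);S=((160,245),7)
V=rect(.05,.032,0,.052)
fitpts([("top",V,px(*T,[(121,143),(314,172),(268,467),(72,437)])),
("side",[V[1],V[2],V[3],V[0]],px(*S,[(370,140),(622,328),(454,479),(197,285)]))],[.66,.13,-.1])
for c,o,k,z in(("top",(215,140),6,.052),):
  w=unproj(c,px(o,k,[(139,166),(288,188),(243,442),(94,419)]),z);print((w.mean(0)*1e3).round(1),np.degrees(np.arctan2(*(w[0]-w[3])[[1,0]])),np.degrees(np.arctan2(*(w[1]-w[2])[[1,0]])))
w=unproj("side",px(*S,[(230,275),(365,165),(585,326),(450,446)]),.052);print((w.mean(0)*1e3).round(1),np.degrees(np.arctan2(*(w[0]-w[3])[[1,0]])),np.degrees(np.arctan2(*(w[1]-w[2])[[1,0]])))
w=unproj("top",px((320,170),6,[(362,103),(461,98),(471,269),(372,273)]),.029);print("riser",(w.mean(0)*1e3).round(1),np.degrees(np.arctan2(*(w[0]-w[3])[[1,0]])))
w=unproj("top",px((265,170),5,[(369,96),(451,92),(458,234),(376,238)]),.029);print("twin0",(w.mean(0)*1e3).round(1),np.degrees(np.arctan2(*(w[0]-w[3])[[1,0]])))
E
python3 plan.py .66 .1318 .12 -8.7 5 0
```

```text
('top',) xy mm [658.4 131.6] yaw -8.52 rms px 0.33
('side',) xy mm [661.6 131.6] yaw -8.76 rms px 0.32
('top', 'side') xy mm [659.9 131.8] yaw -8.55 rms px 0.64
[658.6 132.5  52. ] -8.964802361438124 -9.245259031814097
[663.1 131.   52. ] -9.214881755834659 -8.847479457271241
riser [ 640.  -151.6   29. ] 2.3953652698351062
twin0 [636.5 -67.8  29. ] 2.4242482487043118
t 30.73 pos [500.1 -57.7 204.7] yaw -4.24 w 85.6 F [-0.7 -0.4 -0.8] j [-16.   4. 101.  -0.  74.  78.]
delta mm [159.9 189.5 -84.7] turn [ 0.21 -0.98  4.46]
[2.88, -4.02, 1.73, 0.04, -0.2, 0.89, 0.0]
[2.82, -4.07, 1.72, 0.04, -0.2, 0.89, 0.0]
[2.77, -4.11, 1.71, 0.04, -0.2, 0.89, 0.0]
[2.71, -4.15, 1.71, 0.04, -0.2, 0.89, 0.0]
[2.65, -4.19, 1.7, 0.04, -0.2, 0.89, 0.0]
```

Emit:
send_rows:
  commands:
    - [2.9,-3.9,1.2,0.2,-1.0,0.9,0]
    - [2.8,-4.0,1.2,0,0,0.9,0]
    - [2.7,-4.0,1.2,0,0,0.9,0]
    - [2.7,-4.0,1.2,0,0,0.9,0]
    - [2.6,-4.0,1.2,0,0,0.9,0]
    - [0,0,0,0,0,0,0]
    - [0,0,0,0,0,0,0]

```text
clock: 31.6
position: [0.6694, 0.128, 0.1474]
ee_rot: [[0.988, -0.156, 0.013], [-0.156, -0.988, -0.005], [0.013, 0.003, -1.0]]
ft_force: [0.0, -0.1, 0.2]
width: 0.0855
```

```bash
python3 plan.py .6603 .1318 .10 -8.9 1 0
```

```text
t 31.6 pos [669.4 128.  147.4] yaw -9.0 w 85.5 F [ 0.  -0.1  0.2] j [  4.  29.  77.  -0.  73. 103.]
delta mm [ -9.1   3.8 -47.4] turn [ 0.15 -0.77 -0.1 ]
[-1.02, -0.25, 4.73, 0.15, -0.77, -0.1, 0.0]
```

Emit:
send_rows:
  commands:
    - [-1.0,-0.3,2.2,0.15,-0.75,-0.1,0]
    - [0,0,2.2,0,0,0,0]
    - [0,0,0,0,0,0,0]
    - [0,0,0,0,0,0,0]

```text
clock: 32.1
position: [0.6573, 0.1293, 0.1017]
ee_rot: [[0.987, -0.159, -0.002], [-0.159, -0.987, 0.0], [-0.002, 0.0, -1.0]]
ft_force: [0.5, -0.3, 0.2]
width: 0.0856
```

```bash
python3 plan.py .6603 .1318 .06 -8.9 1 0
```

```text
t 32.1 pos [657.3 129.3 101.7] yaw -9.13 w 85.6 F [ 0.5 -0.3  0.2] j [  4.  31.  80.   0.  69. 103.]
delta mm [  3.    2.5 -41.7] turn [ 0.    0.11 -0.23]
[0.27, -0.3, 4.17, 0.0, 0.11, -0.23, 0.0]
```

Emit:
send_rows:
  commands:
    - [0.25,-0.25,2.0,0,0.1,-0.2,0]
    - [0,0,1.6,0,0,0,0]
    - [0,0,0.5,0,0,0,0]
    - [0,0,0,0,0,0,0]
    - [0,0,0,0,0,0,0]

```text
clock: 32.72
position: [0.6607, 0.1312, 0.0588]
ee_rot: [[0.988, -0.155, 0.001], [-0.155, -0.988, 0.0], [0.001, -0.0, -1.0]]
ft_force: [0.8, -0.3, -0.3]
width: 0.0854
```

```bash
python3 plan.py .6603 .1318 .044 -8.9 1 0
python3 - <<'E'
from h import *
from crop import *
s=r.read_camera("side")[:,:,::-1].copy(); cv2.imwrite("pics/side11.png",s)
crop(s,160,215,110,110,6,"pics/h8.png")
E
```

```text
t 32.73 pos [660.7 131.2  58.8] yaw -8.94 w 85.4 F [ 0.8 -0.3 -0.3] j [  4.  34.  81.   0.  65. 103.]
delta mm [ -0.4   0.6 -14.8] turn [-0.01 -0.06 -0.04]
[-0.05, -0.05, 1.48, -0.01, -0.06, -0.04, 0.0]
```

View pics/h8.png

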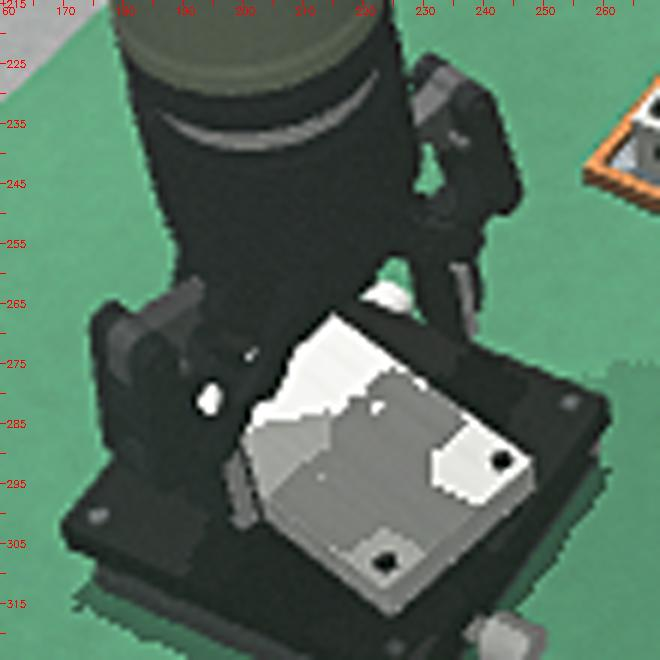

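Fingers straddle the plate with room on both sides. Lower and close.

Emit:
send_rows:
  commands:
    - [-0.05,-0.05,1.1,0,0,0,0]
    - [0,0,0.4,0,0,0,0]
    - [0,0,0.1,0,0,0,0]
    - [0,0,0,0,0,0,0]

```text
clock: 33.28
position: [0.6609, 0.1319, 0.0426]
ee_rot: [[0.988, -0.155, 0.003], [-0.155, -0.988, 0.0], [0.003, -0.001, -1.0]]
ft_force: [-0.2, -0.7, -0.4]
width: 0.0853
```

```bash
python3 plan.py .6603 .1318 .044 -8.9 1 0
```

```text
t 33.27 pos [660.9 131.9  42.6] yaw -8.93 w 85.3 F [-0.2 -0.7 -0.4] j [  4.  35.  81.   0.  64. 103.]
delta mm [-0.6 -0.1  1.4] turn [-0.04 -0.15 -0.03]
[-0.05, 0.02, -0.14, -0.04, -0.15, -0.03, 0.0]
```

Emit:
send_rows:
  commands:
    - [0,0,-0.1,0,-0.15,0,0.1]
    - [0,0,0,0,0,0,0.18]
    - [0,0,0,0,0,0,0.22]
    - [0,0,0,0,0,0,0.25]

```text
clock: 33.78
position: [0.6614, 0.1317, 0.0444]
ee_rot: [[0.988, -0.155, 0.001], [-0.155, -0.988, 0.0], [0.001, -0.0, -1.0]]
ft_force: [0.2, -1.7, 0.7]
width: 0.0643
```

```bash
python3 plan.py .6603 .1318 .044 -8.9 1 0
```

```text
t 33.77 pos [661.4 131.7  44.4] yaw -8.93 w 64.3 F [ 0.2 -1.7  0.7] j [  4.  35.  81.   0.  64. 103.]
delta mm [-1.1  0.1 -0.4] turn [-0.02 -0.06 -0.03]
[-0.11, 0.0, 0.04, -0.02, -0.06, -0.03, 0.0]
```

Emit:
send_rows:
  commands:
    - [0,0,0,0,0,0,1]
    - [0,0,0,0,0,0,1]
    - [0,0,-0.3,0,0,0,1]
    - [0,0,-0.6,0,0,0,1]
    - [0,0,-2,0,0,0,1]
    - [0,0,-3,0,0,0,1]
    - [0,0,-3,0,0,0,1]

```text
clock: 34.65
position: [0.6576, 0.1317, 0.1328]
ee_rot: [[0.988, -0.155, -0.009], [-0.155, -0.988, 0.0], [-0.009, 0.001, -1.0]]
ft_force: [1.2, -0.2, -2.8]
width: 0.0623
```

```bash
python3 plan.py .512 -.336 .14 11.8 12 1
python3 - <<'E'
from h import *
from crop import *
s=r.read_camera("side")[:,:,::-1].copy(); cv2.imwrite("pics/side12.png",s)
crop(s,150,170,120,120,5,"pics/h8.png")
E
```

```text
t 34.65 pos [657.6 131.7 132.8] yaw -8.93 w 62.3 F [ 1.2 -0.2 -2.8] j [  4.  29.  79.   0.  73. 103.]
delta mm [-145.6 -467.7    7.2] turn [-2.000e-02  5.200e-01 -2.073e+01]
[-0.59, 4.04, -0.05, -0.0, 0.04, -1.73, 1.0]
[-0.72, 4.02, -0.05, -0.0, 0.04, -1.73, 1.0]
[-0.84, 4.0, -0.05, -0.0, 0.04, -1.73, 1.0]
[-0.96, 3.97, -0.05, -0.0, 0.04, -1.73, 1.0]
[-1.08, 3.94, -0.05, -0.0, 0.04, -1.73, 1.0]
[-1.19, 3.9, -0.05, -0.0, 0.04, -1.73, 1.0]
[-1.31, 3.87, -0.05, -0.0, 0.04, -1.73, 1.0]
[-1.43, 3.82, -0.05, -0.0, 0.04, -1.73, 1.0]
[-1.54, 3.78, -0.06, -0.0, 0.04, -1.73, 1.0]
[-1.65, 3.73, -0.06, -0.0, 0.04, -1.73, 1.0]
[-1.77, 3.68, -0.06, -0.0, 0.04, -1.73, 1.0]
[-1.88, 3.62, -0.06, -0.0, 0.04, -1.73, 1.0]
```

View pics/h8.png

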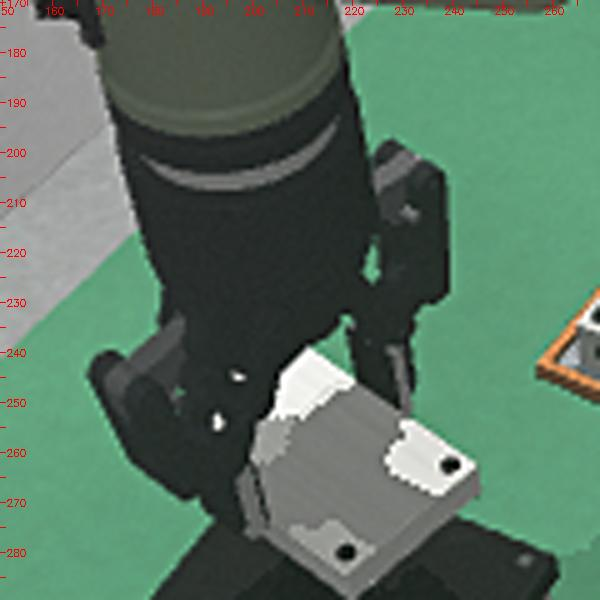

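Emit:
send_rows:
  commands:
    - [-0.6,4.0,-0.2,0,0.5,-1.7,1]
    - [-0.7,4.0,-0.1,0,0,-1.7,1]
    - [-0.8,4.0,0,0,0,-1.7,1]
    - [-0.95,4.0,0,0,0,-1.7,1]
    - [-1.1,3.9,0,0,0,-1.7,1]
    - [-1.2,3.9,0,0,0,-1.7,1]
    - [-1.3,3.9,0,0,0,-1.7,1]
    - [-1.4,3.8,0,0,0,-1.7,1]

```text
clock: 35.7
position: [0.5678, -0.1856, 0.1495]
ee_rot: [[0.995, 0.096, 0.026], [0.096, -0.995, -0.002], [0.026, 0.005, -1.0]]
ft_force: [0.3, -0.2, -3.0]
width: 0.0622
```

```bash
python3 plan.py .512 -.336 .14 11.8 5 1
```

```text
t 35.7 pos [ 567.8 -185.6  149.5] yaw 5.54 w 62.2 F [ 0.3 -0.2 -3. ] j [-27.  18.  91.   1.  69.  58.]
delta mm [ -55.8 -150.4   -9.5] turn [ 0.36 -1.48 -6.26]
[-1.41, 2.89, 0.17, 0.07, -0.3, -1.25, 1.0]
[-1.47, 2.85, 0.17, 0.07, -0.3, -1.25, 1.0]
[-1.53, 2.82, 0.18, 0.07, -0.3, -1.25, 1.0]
[-1.59, 2.79, 0.18, 0.07, -0.3, -1.25, 1.0]
[-1.65, 2.75, 0.18, 0.07, -0.3, -1.25, 1.0]
```

Emit:
send_rows:
  commands:
    - [-1.4,2.9,0.1,0.2,-1.0,-1.2,1]
    - [-1.45,2.8,0.1,0.1,-0.5,-1.2,1]
    - [-1.5,2.8,0.1,0,0,-1.2,1]
    - [-1.5,2.6,0.1,0,0,-1.2,1]
    - [-1.5,2.2,0.1,0,0,-1.0,1]
    - [0,0,0,0,0,0,1]
    - [0,0,0,0,0,0,1]

```text
clock: 36.58
position: [0.5112, -0.336, 0.1488]
ee_rot: [[0.981, 0.195, 0.006], [0.195, -0.981, -0.005], [0.005, 0.006, -1.0]]
ft_force: [0.4, 0.6, -2.6]
width: 0.0624
```

```bash
python3 plan.py .5125 -.336 .09 11.8 1 1
```

```text
t 36.58 pos [ 511.2 -336.   148.8] yaw 11.22 w 62.4 F [ 0.4  0.6 -2.6] j [-41.  21.  88.   0.  71.  37.]
delta mm [  1.3   0.  -58.8] turn [ 0.33 -0.29 -0.58]
[0.1, -0.01, 5.88, 0.33, -0.29, -0.58, 1.0]
```

Emit:
send_rows:
  commands:
    - [0.1,0,2.2,0.3,-0.3,-0.6,1]
    - [0,0,2.2,0,0,0,1]
    - [0,0,1,0,0,0,1]
    - [0,0,0,0,0,0,1]
    - [0,0,0,0,0,0,1]

```text
clock: 37.2
position: [0.5135, -0.3317, 0.0901]
ee_rot: [[0.978, 0.211, -0.002], [0.211, -0.978, 0.002], [-0.001, -0.003, -1.0]]
ft_force: [-0.6, 0.9, -3.2]
width: 0.0621
```

```bash
python3 plan.py .5125 -.336 .09 11.8 1 1
python3 - <<'E'
from h import *
from crop import *
for c in("top","side"): cv2.imwrite(f"pics/{c}13.png",r.read_camera(c)[:,:,::-1])
t=cv2.imread("pics/top13.png"); s=cv2.imread("pics/side13.png")
crop(t,435,200,100,110,6,"pics/h7.png")
crop(s,350,110,110,110,6,"pics/h8.png")
E
python3 plan.py .5125 -.336 .09 11.8 1 1
```

```text
t 37.2 pos [ 513.5 -331.7   90.1] yaw 12.16 w 62.1 F [-0.6  0.9 -3.2] j [-41.  25.  90.   0.  65.  37.]
delta mm [-1.  -4.3 -0.1] turn [-0.15  0.08  0.36]
[-0.19, 0.4, 0.01, -0.15, 0.08, 0.36, 1.0]
t 37.3 pos [ 513.5 -332.    90.5] yaw 12.15 w 62.4 F [ 0.3  0.5 -2.6] j [-41.  25.  90.   0.  65.  37.]
delta mm [-1.  -4.  -0.5] turn [-0.12  0.06  0.35]
[-0.19, 0.37, 0.05, -0.12, 0.06, 0.35, 1.0]
```

View pics/h7.png

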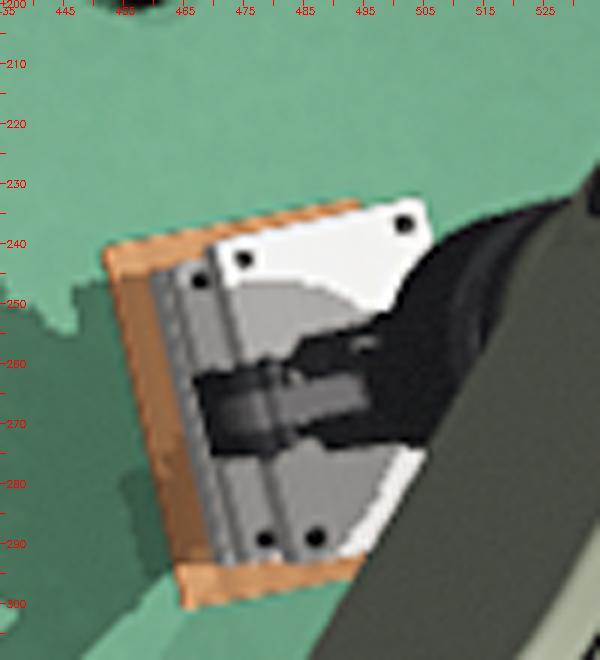

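View pics/h8.png

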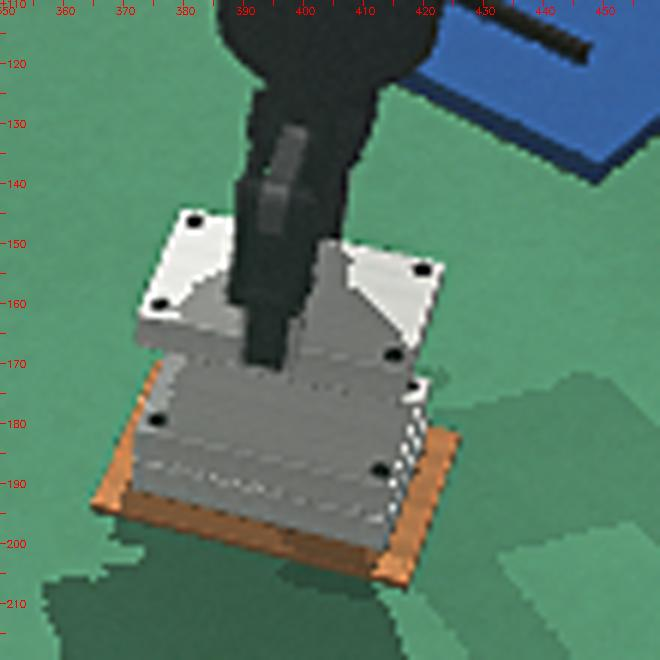

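Run:
```python
from fit import *
def ang(a,b): return np.degrees(np.arctan2(*(a-b)[[1,0]]))
z=.0979
# order +x+y,+x-y,-x-y,-x+y
def rep(n,c,o,k,P,zz):
    w=unproj(c,px(o,k,P),zz); print(n,c,(w*1e3).round(1)[:,:2].tolist()); return w
def rect(a,b,y0,z): return [[a,y0+b,z],[a,y0-b,z],[-a,y0-b,z],[-a,y0+b,z]]
hx,hy=.0422,.0252
pt=unproj("top",px((445,225),7,[(165,152),(338,114),(417,417),(239,455)]),.037)
print("hole spacing",np.linalg.norm(pt[0]-pt[3]),np.linalg.norm(pt[0]-pt[1]))
hx=np.linalg.norm(pt[0]-pt[3])/2;hy=np.linalg.norm(pt[0]-pt[1])/2
H=lambda z:rect(hx,hy,0,z); V=lambda z:rect(.05,.032,0,z)
def F(n,c,M,u,free=True):
    f=lambda q:(proj(c,W(q,M))-u).ravel()
    s=least_squares(f,[.51,-.33,.2]); print(n,c,(s.x[:2]*1e3).round(1),np.degrees(s.x[2]).round(2),"rms",np.sqrt((s.fun**2).mean()).round(2))
F("pile","top",H(.037)+V(.037),px((445,225),7,[(165,152),(338,114),(417,417),(239,455),(133,133),(355,84),(447,437),(217,486)]))
h=H(z);v=V(z)
F("held","top",[h[0],h[1],h[3],v[0],v[1],v[3]],px((435,200),6,[(245,259),(404,225),(316,538),(215,246),(422,198),(287,563)]))
h=H(.037);v=V(.037)
F("pile","side",[h[1],h[2],h[3],h[0],v[1],v[2],v[3],v[0]],px((360,155),8,[(174,89),(466,154),(428,267),(129,200),(160,70),(495,147),(445,290),(105,213)]))
h=H(z);v=V(z)
F("held","side",[h[1],h[2],h[3],h[0],v[1],v[2],v[3],v[0]],px((350,110),6,[(195,222),(423,270),(393,355),(160,304),(181,209),(445,263),(415,350),(138,317)]))
```

```text
hole spacing 0.0860771167595452 0.04944626723751071
pile top [ 509.2 -336.2] 11.84 rms 0.17
held top [ 510.3 -330.3] 11.33 rms 0.47
pile side [ 514.  -336.5] 11.91 rms 0.25
held side [ 515.3 -331.8] 13.7 rms 0.89
```

Emit:
send_rows:
  commands:
    - [-0.2,0.45,1.0,-0.1,0.05,0.3,1]
    - [0,0,1.0,0,0,0,1]
    - [0,0,0.4,0,0,0,1]
    - [0,0,0,0,0,0,1]
    - [0,0,0,0,0,0,1]

```text
clock: 37.92
position: [0.513, -0.338, 0.0659]
ee_rot: [[0.979, 0.204, 0.001], [0.204, -0.979, -0.001], [0.001, 0.002, -1.0]]
ft_force: [0.1, 0.0, -2.9]
width: 0.0624
```

```bash
python3 plan.py .5123 -.3369 .055 11.85 1 1
```

```text
t 37.92 pos [ 513.  -338.    65.9] yaw 11.8 w 62.4 F [ 0.1  0.  -2.9] j [-41.  27.  90.  -0.  62.  37.]
delta mm [ -0.7   1.1 -10.9] turn [ 0.09 -0.06 -0.05]
[-0.04, -0.12, 1.09, 0.09, -0.06, -0.05, 1.0]
```

Emit:
send_rows:
  commands:
    - [-0.05,-0.1,0.8,0.1,0,0,1]
    - [0,0,0.3,0,0,0,1]
    - [0,0,0,0,0,0,1]
    - [0,0,0,0,0,0,1]

```text
clock: 38.42
position: [0.5124, -0.3371, 0.0545]
ee_rot: [[0.979, 0.205, 0.001], [0.205, -0.979, 0.0], [0.001, 0.0, -1.0]]
ft_force: [0.0, -0.2, -2.2]
width: 0.0623
```

```bash
python3 plan.py .5123 -.3369 .0454 11.85 1 1
python3 - <<'E'
from h import *
from crop import *
for c in("top","side"): cv2.imwrite(f"pics/{c}14.png",r.read_camera(c)[:,:,::-1])
t=cv2.imread("pics/top14.png"); s=cv2.imread("pics/side14.png")
crop(t,435,200,100,110,6,"pics/h7.png")
crop(s,350,130,100,90,7,"pics/h8.png")
E
```

```text
t 38.42 pos [ 512.4 -337.1   54.5] yaw 11.81 w 62.3 F [ 0.  -0.2 -2.2] j [-41.  28.  91.   0.  61.  37.]
delta mm [-0.1  0.2 -9.1] turn [ 0.01 -0.08 -0.04]
[-0.01, -0.02, 0.91, 0.01, -0.08, -0.04, 1.0]
```

View pics/h7.png

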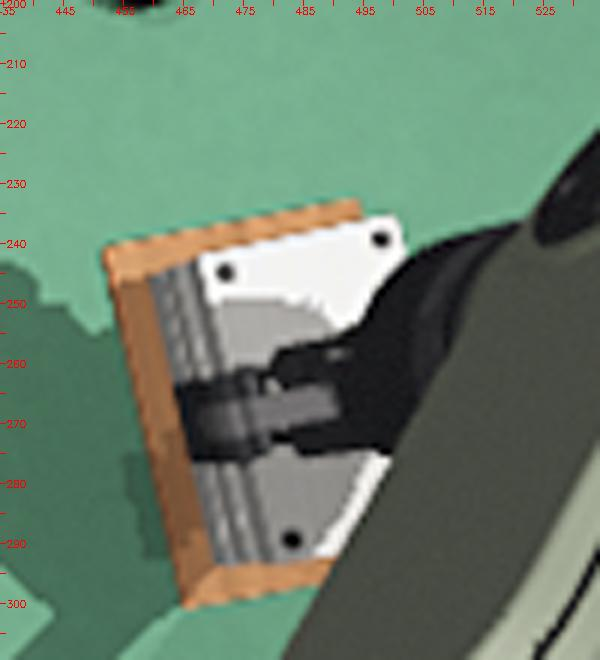

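View pics/h8.png

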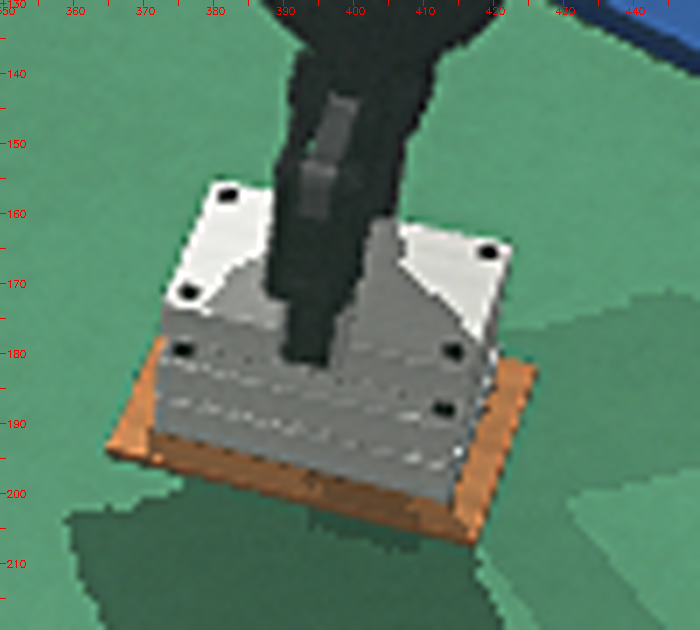

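Run:
```python
from fit import *
def rect(a,b,y0,z): return [[a,y0+b,z],[a,y0-b,z],[-a,y0-b,z],[-a,y0+b,z]]
hx,hy=.043,.0247; z=.0621
h=rect(hx,hy,0,z);v=rect(.05,.032,0,z)
def F(n,c,M,u):
    f=lambda q:(proj(c,W(q,M))-u).ravel()
    s=least_squares(f,[.51,-.33,.2]); print(n,c,(s.x[:2]*1e3).round(1),np.degrees(s.x[2]).round(2),"rms",np.sqrt((s.fun**2).mean()).round(2))
F("held","top",[h[0],h[1],h[3],v[0],v[1],v[3]],px((435,200),6,[(225,272),(381,239),(292,540),(200,257),(397,215),(268,563)]))
F("held","side",[h[1],h[2],h[3],h[0],v[1],v[2],v[0]],px((350,130),7,[(228,194),(488,251),(452,351),(188,291),(212,181),(512,245),(163,304)]))
```

```text
held top [ 509.5 -336.1] 11.01 rms 0.32
held side [ 514.4 -336. ] 12.12 rms 0.23
```

Emit:
send_rows:
  commands:
    - [-0.03,0.02,0.6,0,0,0,1]
    - [0,0,0.2,0,0,0,1]
    - [0,0,0.05,0,0,0,1]

```text
clock: 38.9
position: [0.5125, -0.3377, 0.046]
ee_rot: [[0.979, 0.205, 0.002], [0.205, -0.979, -0.0], [0.002, 0.001, -1.0]]
ft_force: [-1.0, 0.6, 1.9]
width: 0.0622
```

```bash
python3 plan.py .5121 -.3371 .0454 11.85 1 1
```

```text
t 38.9 pos [ 512.5 -337.7   46. ] yaw 11.8 w 62.2 F [-1.   0.6  1.9] j [-41.  29.  91.   0.  60.  37.]
delta mm [-0.4  0.6 -0.6] turn [ 0.04 -0.12 -0.05]
[-0.03, -0.06, 0.06, 0.04, -0.12, -0.05, 1.0]
```

Emit:
send_rows:
  commands:
    - [-0.03,-0.06,-0.1,0.04,-0.12,0,1]
    - [0,0,0,0,0,0,1]
    - [0,0,0.1,0,0,0,1]
    - [0,0,0.05,0,0,0,1]

```text
clock: 39.4
position: [0.5122, -0.3372, 0.046]
ee_rot: [[0.979, 0.205, -0.0], [0.205, -0.979, -0.0], [-0.0, 0.0, -1.0]]
ft_force: [-1.9, 0.5, 1.6]
width: 0.0622
```

```bash
python3 plan.py .5121 -.3371 .0454 11.85 1 1
```

```text
t 39.4 pos [ 512.2 -337.2   46. ] yaw 11.8 w 62.2 F [-1.9  0.5  1.6] j [-41.  29.  91.  -0.  61.  37.]
delta mm [-0.1  0.1 -0.6] turn [ 0.02  0.01 -0.05]
[-0.0, -0.01, 0.06, 0.02, 0.01, -0.05, 1.0]
```

Seated. Release and retreat.

Emit:
send_rows:
  commands:
    - [0,0,0.05,0,0,0,1]
    - [0,0,0,0,0,0,0.2]
    - [0,0,0,0,0,0,0.1]
    - [0,0,0,0,0,0,0]
    - [0,0,-0.5,0,0,0,0]
    - [0,0,-3,0,0,0,0]
    - [0,0,-5,0,0,0,0]
    - [0,0,-5,0,0,0,0]

```text
clock: 40.4
position: [0.5101, -0.3355, 0.18]
ee_rot: [[0.979, 0.204, -0.007], [0.204, -0.979, 0.006], [-0.005, -0.007, -1.0]]
ft_force: [0.5, -0.4, 0.4]
width: 0.0855
```

Emit:
send_rows:
  commands:
    - [-4,0,-2,0,0,0,0]
    - [-4,0,-1,0,0,0,0]
    - [-4,0,0,0,0,0,0]
    - [0,0,0,0,0,0,0]
    - [0,0,0,0,0,0,0]
    - [0,0,0,0,0,0,0]

```text
clock: 41.15
position: [0.3947, -0.3641, 0.2211]
ee_rot: [[0.978, 0.207, 0.007], [0.207, -0.978, -0.009], [0.005, 0.01, -1.0]]
ft_force: [0.1, -0.5, -0.2]
width: 0.0857
```

Run:
```python
from h import *
from crop import *
for c in("top","side"): cv2.imwrite(f"pics/{c}15.png",r.read_camera(c)[:,:,::-1])
t=cv2.imread("pics/top15.png"); s=cv2.imread("pics/side15.png")
crop(t,445,225,70,80,7,"pics/h7.png")
```

```text
(no output)
```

View pics/top15.png

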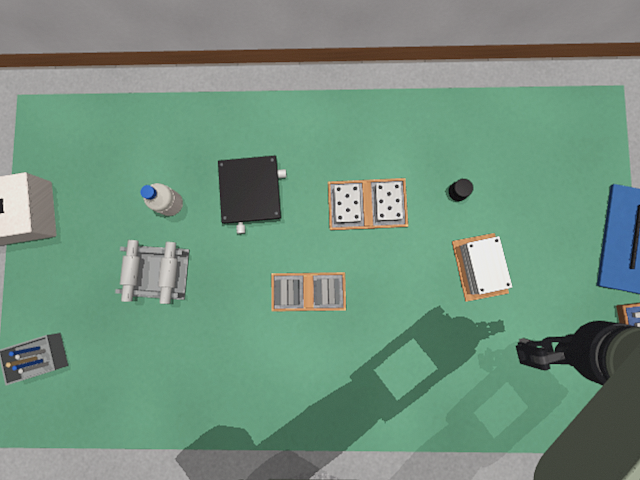

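View pics/side15.png

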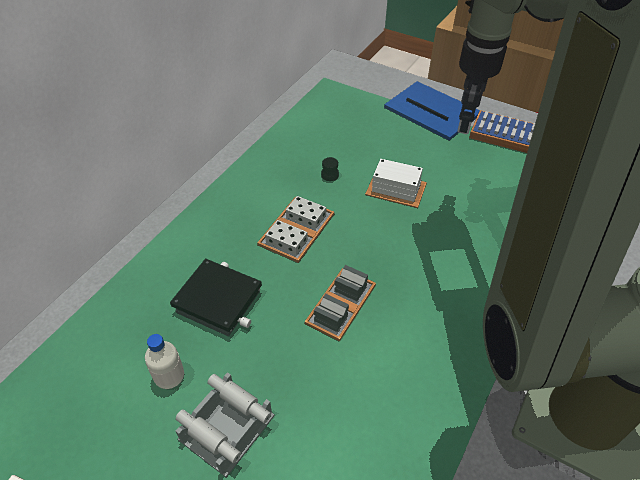

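View pics/h7.png

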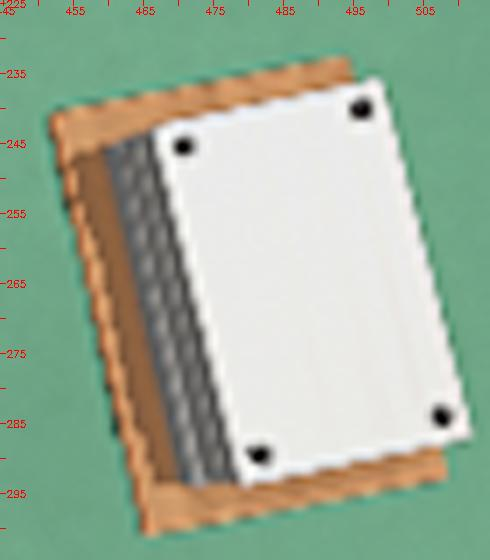

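```bash
python3 - <<'E'
from fit import *
def rect(a,b,y0,z): return [[a,y0+b,z],[a,y0-b,z],[-a,y0-b,z],[-a,y0+b,z]]
h=rect(.043,.0247,0,.053);v=rect(.05,.032,0,.053)
fitpts([("top",h+v,px((445,225),7,[(184,146),(361,109),(442,416),(260,455),(153,130),(380,80),(471,436),(241,485)]))],[.51,-.33,.2])
from crop import *
crop(cv2.imread("pics/top15.png"),110,230,90,80,8,"pics/h7.png")
ob=None
E
python3 - <<'E'
import sys; sys.path.insert(0,'.')
import os; os.chdir('.')
from cr import *
ov("top","pics/top15.png",np.array([.4954,.2879,np.radians(-4.1)]),110,230,90,80,8,"pics/ct.png")
big=cv2.imread("pics/ct.png")
for yy in(0,):
  for n in SH:
    q=((cylhull("top",np.array([.4954,.2879,np.radians(-4.1)]),.044,SH[n])[:,0]-[110,230]+.5)*8).astype(int); cv2.polylines(big,[q],True,(255,0,0),1)
cv2.imwrite("pics/ct.png",big)
E
```

```text
('top',) xy mm [ 509.3 -336.8] yaw 11.86 rms px 0.17
('top', 'side') xy mm [ 509.3 -336.8] yaw 11.86 rms px 0.17
```

View pics/ct.png

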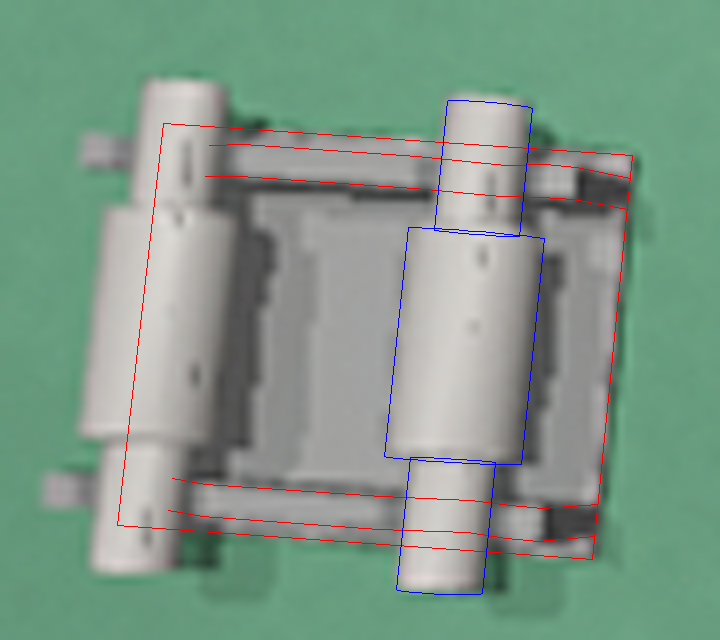

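Run:
```python
from plant import r
print(r.finish_job())
```

```text
the job is handed in; nothing more can be done
None
```

I took the set-up apart from the top and put all four pieces back in the order asked. I handed the job in at about 41 s, with the gripper open and clear of everything; no verdict was reported.

What the last pictures showed:

| Piece | Where it is | Last check |
|---|---|---|
| Shaft | In both notches, parallel to its sister | About 1 mm along its length from the middle of the cradle |
| V-block | In its pocket, the V running the same way as its twin | Centred to under about 1 mm, by eye |
| Riser block | In its pocket, same way round as its twin | 84 mm from the twin as given, turned within 0.1° of it |
| Spacer plate | On top of the pile | Within about 0.6 mm of the middle and 0.1° of square |

- **Force:** the pieces were set down with about 12 N at most showing at the wrist. I only had readings at the end of each move call, not throughout.
- **Bystanders:** the bottle and loupe are upright and look unmoved. I compared them by eye, not by measurement.
- **Cameras:** the two cameras disagreed by 4 to 5 mm in x. I therefore placed each piece by comparing it with its place in the same picture. For the V-block only the side camera could see this before lowering, and a top view confirmed it afterwards.
- **Gripper width:** it read 1 to 2 mm under the true widths while gripping hard (30 mm on the 32 mm shaft). I saw no slip in the pictures.

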